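# Clamp the pin brush in the bench vise

### The arm

A 6-joint arm with a two-finger parallel gripper is mounted at the origin on the work surface. World frame = base frame: x ahead of the robot, y to its left, z up, the work surface at z = 0. Lengths are in mm, angles in rad, forces in N, time in s.
With the tool pointing down it reaches from about 350 to 775 mm from the base axis. Payload 7.3 kg.
Tool frame: the origin (TCP) lies midway between the tips of the shut fingers; the grasp point (between the pads) lies 19 mm behind it (grasp_offset is the z of the grasp point in the tool frame, in mm); z points along the fingers, y is the direction in which the jaws open and shut (so a half turn about z gives the same grasp; the last joint's range is limited). The gripper opens to 92 mm and grips with 3 to 60 N. Pads are 19 mm wide; open, the fingers measure 130 mm over their backs; the gripper's body (75 mm by 190 mm) begins 47 mm behind the grasp point.
Start: joints at [-1.364, 0.342, 1.524, -0, 1.275, -0.146], TCP at [181.425, -492.676, 226.741] pointing down, gripper open.
Joint ranges: [-2.53, 2.53], [-0.77, 2.02], [0.04, 2.7], [-1, 4.14], [0.28, 2.66], [-3.11, 3.11]. Speed limits (rad/s): [2.57, 2.57, 3.14, 3.14, 3.14, 3.14].

### API

Orientations are given as [roll, pitch, yaw] about the fixed x, y, z axes, in that order (R = Rz(yaw) Ry(pitch) Rx(roll)).
In Python, from plant import get_obs, capture, camera_model, close_job, boxes_of, regions_of, place_of, grasp_offset gives the robot as it stands. The module is installed in compiled form; this text tells all that it offers.
- The arm moves only by the tool send_rows, never from a script. Its argument "targets" is a list that holds one entry, the list of rows, each a list of 7 numbers: the turn, a rotation vector about the tool's x, y, z in degrees, then the shift along the tool's x, y, z in mm, then the closure, from -1 (fully open) to 1 (shut). A call has 1 to 5 rows; each row is the pose to reach, as a shift and turn from the pose commanded when the call began, along the tool's axes at that moment; what a row does not reach only later rows make up. A row lasts 1/12 s, in which the tool goes at most 41.7 mm and 7.16 degrees, less where a joint would pass 70% of its speed; a pose out of reach is approached as far as the arm can. A call with a gripper value outside its range is refused whole. The fingers move at their own pace and stop on an object; the grip force is fixed at half the most. Time passes only in rows, so rows that repeat a pose let the fingers close. It gives the time, the measured TCP pose, the force and the opening at its end, in the units of the state.
- get_obs(): the state, without advancing time (a new reading comes with each control period).
- capture(name): name is "scene" or "top" or "wrist"; returns the picture (480x640x3 uint8, red, green, blue); there is no depth.
- camera_model(name): a dict with "K" (3x3 intrinsics, pixels), "world_to_cam" (4x4, takes a point from world to camera coordinates). Camera axes: x right, y up, looking along -z (the intrinsics and any distortion apply to the point x, -y, -z); pixel columns grow to the right and rows downward; lengths in mm; the calibration is good to about 2 mm. A picture is of the moment at which its call begins: read the wrist's pose just before it. camera_model takes no time and is no camera call; for the wrist camera it gives the pose at the moment of the call.
- close_job(): hands the job in, once; it reports no verdict.
Trained networks look in the newest picture that a camera, given by its name, has taken for a name from the list of things; names that differ only in an ending like _2 or _b are one class to them, and where a whole thing is asked for, a point or a joint stands for the part that bears it (a point fixed in the world has none). Each returns a list of dicts, best first, with "conf" (0 to 1); they miss things now and then, are a little off and sometimes report something else, mostly with a low value. They report only what shows in the picture. A call takes as long as a camera call. They do not tell look-alikes from the thing itself.
- boxes_of(label, camera): "location" ([row, column] in pixels, amid what is visible of it).
- regions_of(label, camera): "region" (480x640 bool, what is visible of it) and "location" ([row, column] in pixels, amid what is visible of it).
- place_of(label, camera): "location" ([row, column] in pixels: a listed point, or the origin of a listed thing).
The state is a dict: "time": time; "joint_positions": joint angles; "dq": joint speeds; "tau": joint torques, N m; "tool_pos": TCP position; "tcp_rot": TCP orientation; "contact_force": force on the tool from outside, world axes, zero at the start; "moment": the same for the moment, N m; "grip_width": finger opening in mm.
Only numpy, scipy, OpenCV 4.12 (cv2) and the standard library are available. Lean on these libraries where they do the work, as an engineer would, in place of code of your own. Each camera call takes 0.05 s, during which the arm holds its last target.

### The job

Lay the long-handled pin brush in the open bench vise, pins up, with its handle flat on the bed along the jaws and its head just clear of the jaws at one side, and let go of it. Then take the crank by its free-spinning grip and wind the jaw shut in one steady go, without letting go of the crank on the way, until the brush handle is firmly held; feel for it and stop in time, for its plastic cracks if you force it. Let go of the crank and leave the other things on the counter alone.

Things in the scene. Friction and masses are not known exactly. Their poses are not given: they have to be found in the camera images.
- vise: grey bench vise on a 150 x 215 mm hardwood block, bolted down. Origin on the counter under the middle of the jaws; y axis along the screw from the fixed jaw (-y) to the crank (+y), x along the jaws, z up. Flat bed 130 mm above the counter, 72 mm wide in x, a 24 mm slot along its middle. Jaws 76 mm wide in x, tops 170 mm high. Screw axis at x = 0, z = 105 mm.
- vise_bed (a point): point on the bed's top, midway along the jaw width (vise x = y = 0, z = 130 mm); its axes are the vise's.
- fixed_jaw (a point): middle of the fixed jaw's bare steel face (vise y = -30 mm), 150 mm above the counter. On it is glued a black rubber lining 2 to 11 mm thick; how thick is not known.
- jaw: sliding jaw, 40 mm thick in y, from the bed up to 170 mm; moves along the vise's y axis only. Origin: in the vise's frame at x = z = 0 and, when the jaw face is 56 mm from the bare fixed jaw, at y = 0. Moved -8 mm in y per crank turn.
- jaw_face (a point): middle of the sliding jaw's rubber face (68 x 34 mm), 150 mm above the counter. At the start it stands 47 to 55 mm from the bare fixed jaw face.
- crank: crank on the screw's +y end: hub 30 mm across (vise y 110 to 136 mm), flat arm 18 mm wide (y 128 to 137 mm), grip. Origin on the screw axis at vise y = 0; its z axis points along the arm to the grip. It stays where it is left. Turning it takes 3 to 5 N at the grip while the jaw is free, and about 18 N more per radian once the handle is pinched (up to 7 N less when read standing still). 7 to 8 N: firmly held; turned with over 15 N, the plastic cracks.
- crank_hub (a point): point on the screw axis (vise y = 205 mm, z = 105 mm), centre of the 60 mm radius circle that point crank_grip travels; axes as the vise's. Clockwise seen from the crank end closes the jaw: the grip goes from the top to the vise's -x side, the bottom, then +x. 8 mm per turn, about 1.2 to 3.4 turns from the start until the handle is held.
- crank_grip (a point): on the axis of the grip: black plastic cylinder, 26 mm diameter, 92 mm long, parallel to the screw axis and 60 mm from it, spinning freely on its spindle so a hand can hold it through whole turns. The point is 63 mm from the inner, 29 mm from the outer end and 72 mm out from the middle of the crank arm. Starts anywhere on its circle, 45 to 165 mm above the counter.
- brush: long-handled grey pin brush, lying on its flat back, pins up. Handle 140 mm long, 27 wide, 24 high; head 90 long, 52 wide, 20 high, pins to 38 mm. About 130 to 210 g, balance point 29 mm from the origin towards the head. Origin on the underside at mid handle; x axis towards the head (handle -70 to 70 mm, head 70 to 160 mm), z out of the pin side.
- handle_mid (a point): the place on the handle that belongs in the middle of the jaw width: 20 mm from the origin towards the head, 12 mm above the underside. With it there the head stands 12 mm clear of the jaws (either side will do) and the brush balances on the bed by itself.
- brush_head (a point): on the head, 100 mm from the brush's origin, mid width, 10 mm above the underside: a good place to hold the brush, across its 52 mm width.
- jar: lidded glass jar, 80 mm across, 105 mm tall; not part of the job. Origin under its middle.
- curry: round silicone curry comb, 94 mm across, strap 38 mm high; not part of the job. Origin under its middle.
- bowl: steel bowl, 116 mm across, 40 mm tall, with a 60 mm orange ball lying in it; not part of the job. Origin under its middle.
- tin: flat aluminium tin, 84 mm across, 30 mm tall; not part of the job. Origin under its middle.
Mind the look-alikes: they are no part of the job. Leave any yellow look-alike of the brush alone.

How it is judged (in metres and radians):
On the way, in this order (a step that is already met when the one before it is completed fails the run):
1. the brush lies in the open vise, handle on the bed between the jaws, and has been let go (x of handle_mid in the frame of vise between -0.02 and 0.02 m and z of handle_mid in the frame of vise between 0.136 and 0.149 m and angle between brush's own z axis and vertical below 0.15 rad and angle between the x axis of brush and the x axis of vise, either way round below 0.15 rad and contact force between the fingers and brush below 0.1 N and contact force between jaw and brush below 20 N), for 0.2 s.
2. with the crank in hand, the jaw is wound onto the handle with more than 40 N (contact force between jaw and brush above 40 N and contact force between the fingers and crank above 0.5 N), for 0.1 s.
At the end, for the whole second after the job is handed in: The brush lies at rest pins up in the vise, its handle flat on the bed (within 7 mm) and along the jaws (within 0.15 rad), the marked place of the handle within 20 mm of the middle of the jaw width, and the jaws hold it with 40 to 550 N after the crank has been let go (x of handle_mid in the frame of vise between -0.02 and 0.02 m and z of handle_mid in the frame of vise between 0.136 and 0.149 m and angle between brush's own z axis and vertical below 0.15 rad and angle between the x axis of brush and the x axis of vise, either way round below 0.15 rad and contact force between jaw and brush between 40 and 550 N and linear speed of brush below 0.02 m/s); the robot touches nothing.
It fails at once if the brush is squeezed with more than 550 N between the jaws: its plastic cracks (contact force between jaw and brush above 550 N).
It fails at once if the crank is let go after the jaw has been wound more than 4 mm and before the brush is held with 40 N (distance of jaw_face from where it was at the start of the episode above 0.004 m and contact force between jaw and brush below 40 N and contact force between the fingers and crank below 0.2 N).
It fails at once if another thing on the counter is moved by more than 30 mm or knocked over (distance of any of jar, curry, bowl, tin from where it was at the start of the episode above 0.03 m or angle between any of jar, bowl, tin's own z axis and vertical above 0.4 rad).
It also fails if it takes over 72 s, if anything falls off the work surface, if the arm or the gripper's body presses on something with over 40 N, if the wrist force passes 120 N, or if a joint passes its speed limit or range.

## Working session

There is one attempt and no reset: what is moved stays moved. The work goes in short steps, Python scripts to look and compute and a tool call to move; the robot and the scene stay as the last step left them, time stands still between calls to the robot, and variables do not carry over. Pictures are saved under pics/ and viewed, and the job is handed in when it is done.

Besides the shell and the picture viewer there is one more tool, called after "Request:" as name(argument=value, ...), one argument or row to a line, values as JSON. send_rows: Moves the arm, as the interface text tells. Its arguments: {"type":"object","properties":{"targets":{"type":"array","items":{"type":"array","items":{"type":"array","items":{"type":"number"}}}}},"required":["targets"]}

```bash
mkdir -p pics; ls; cat > h.py <<'E'
import numpy as np, cv2
from plant import *
def save(n,img): cv2.imwrite('pics/'+n+'.png',cv2.cvtColor(img,cv2.COLOR_RGB2BGR))
def ray(cam,rc,M=None):
    M=M or camera_model(cam);K=np.array(M['K']);T=np.array(M['world_to_cam'])
    d=np.linalg.solve(K,[rc[1],rc[0],1.]);d=np.array([d[0],-d[1],-d[2]])
    R=T[:3,:3];return -R.T@T[:3,3],R.T@d
def atz(cam,rc,z,M=None):
    o,d=ray(cam,rc,M);return o+d*(z-o[2])/d[2]
def proj(cam,p,M=None):
    M=M or camera_model(cam);K=np.array(M['K']);T=np.array(M['world_to_cam'])
    q=T[:3,:3]@np.array(p,float)+T[:3,3];u=K@[q[0],-q[1],-q[2]];return u[1]/u[2],u[0]/u[2]
def tri(obs):
    A=np.zeros((3,3));b=np.zeros(3);L=[]
    for cam,rc,M in obs:
        o,d=ray(cam,rc,M);d=d/np.linalg.norm(d);P=np.eye(3)-np.outer(d,d);A+=P;b+=P@o;L.append((P,o))
    x=np.linalg.solve(A,b);return x,[np.linalg.norm(P@(x-o)) for P,o in L]
E
python3 - <<'E'
from h import *
for c in ('scene','top','wrist'):
    save(c+'0',capture(c)); m=camera_model(c); print(c,[k for k in m],np.round(m['K'],1).tolist(),np.round(m['world_to_cam'],2).tolist())
o=get_obs();print(o['time'],o['tool_pos'],o['tcp_rot'],grasp_offset,o['grip_width'],o['contact_force'])
for c in ('scene','top'):
  for l in ('vise_bed','fixed_jaw','jaw_face','crank_hub','crank_grip','handle_mid','brush_head','brush','vise','jar','curry','bowl','tin'):
    print(c,l,[(np.round(r['location'],1).tolist(),round(r['conf'],2)) for r in place_of(l,c)][:3])
E
```

```text
pics
scene ['K', 'world_to_cam'] [[447.8, 0.0, 314.7], [0.0, 447.8, 246.1], [0.0, 0.0, 1.0]] [[-0.32, 0.95, 0.01, 213.84], [-0.82, -0.28, 0.5, 311.65], [0.48, 0.15, 0.86, -1464.25], [0.0, 0.0, 0.0, 1.0]]
top ['K', 'world_to_cam'] [[580.6, 0.0, 322.8], [0.0, 580.6, 236.0], [0.0, 0.0, 1.0]] [[-0.03, -1.0, -0.01, -47.52], [0.99, -0.03, 0.12, -513.05], [-0.12, -0.01, 0.99, -1307.86], [0.0, 0.0, 0.0, 1.0]]
wrist ['K', 'world_to_cam'] [[396.1, 0.0, 325.3], [0.0, 396.1, 242.1], [0.0, 0.0, 1.0]] [[0.35, -0.94, -0.0, -524.39], [0.89, 0.33, -0.3, 38.7], [0.28, 0.1, 0.95, -390.77], [0.0, 0.0, 0.0, 1.0]]
0.15 [ 181.34880285 -492.35434889  226.21431708] [-3.14043352e+00 -1.49341658e-04  3.52817458e-01] -18.8 92.12773420827342 [-0.62145143  0.10581479 -0.1884936 ]
scene vise_bed [([277.8, 346.6], 0.92)]
scene fixed_jaw [([268.9, 335.9], 0.66)]
scene jaw_face [([275.8, 356.4], 0.71), ([359.2, 287.4], 0.69)]
scene crank_hub [([234.9, 237.6], 0.58)]
scene crank_grip [([288.0, 436.5], 0.9)]
scene handle_mid [([255.6, 217.8], 0.57)]
scene brush_head [([171.5, 267.7], 0.66), ([236.6, 237.3], 0.57), ([278.7, 356.6], 0.5)]
scene brush [([265.5, 215.3], 0.68), ([169.5, 236.1], 0.61)]
scene vise [([298.3, 342.4], 0.88)]
scene jar [([360.2, 288.4], 0.86)]
scene curry [([245.5, 328.7], 0.96)]
scene bowl [([340.2, 225.5], 0.94), ([233.2, 239.2], 0.58)]
scene tin [([379.9, 348.6], 0.68)]
top vise_bed [([216.6, 280.2], 0.83)]
top fixed_jaw [([212.4, 291.1], 0.61)]
top jaw_face [([213.4, 261.8], 0.69)]
top crank_hub [([217.2, 277.4], 0.19)]
top crank_grip [([239.5, 180.9], 0.56)]
top handle_mid [([362.8, 475.1], 0.72), ([220.4, 435.9], 0.62)]
top brush_head [([256.3, 431.6], 0.86), ([360.0, 438.6], 0.77)]
top brush [([358.7, 483.7], 0.8), ([210.7, 433.1], 0.78)]
top vise []
top jar [([142.1, 317.8], 0.93)]
top curry [([283.3, 323.6], 0.61)]
top bowl [([137.8, 384.5], 0.69)]
top tin [([146.6, 250.7], 0.98), ([214.8, 292.1], 0.63)]
```

View pics/top0.png

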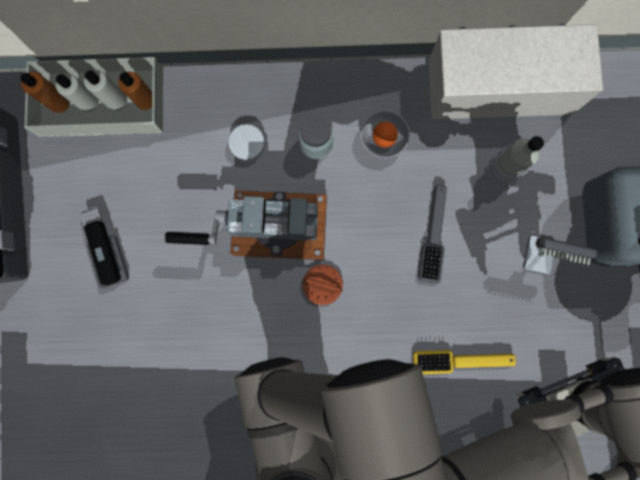

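View pics/scene0.png

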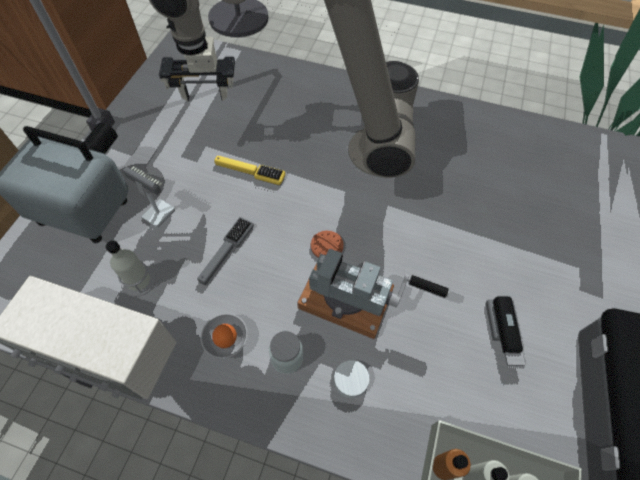

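View pics/wrist0.png

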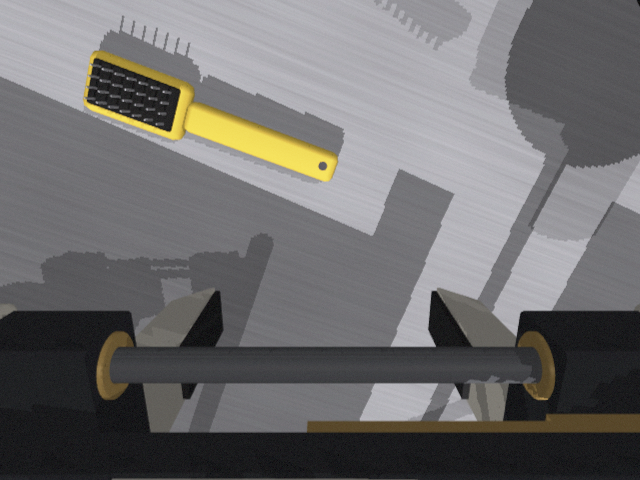

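The top view shows the grey brush with its head at about (262,431) and handle end at (185,440). The yellow look-alike is at (362,465). The vise is at (222,278), with the crank grip at (239,187) on the robot side. Next I'll compute coarse positions.

```bash
python3 - <<'E'
from h import *
MT=camera_model('top');MS=camera_model('scene')
T=lambda a:('top',a,MT);S=lambda a:('scene',a,MS)
for n,a,b in [('bed',[216.6,280.2],[277.8,346.6]),('fj',[212.4,291.1],[268.9,335.9]),('grip',[239.5,180.9],[288,436.5]),('jar',[142.1,317.8],[360.2,288.4]),('curry',[283.3,323.6],[245.5,328.7]),('bowl',[137.8,384.5],[340.2,225.5]),('tin',[146.6,250.7],[379.9,348.6])]:
    x,e=tri([T(a),S(b)]);print(n,np.round(x),np.round(e,1))
for n,a,z in [('brush',[210.7,433.1],0),('head',[256.3,431.6],10),('hmid',[220.4,435.9],12),('end',[185,440],12),('headmid',[262,431],20)]:
    print(n,np.round(atz('top',a,z,MT)))
for n,a,z in [('blkLL',[254,230],25),('blkLR',[259,326],25),('blkUR',[196,326],25),('blkUL',[190,233],25)]:
    print(n,np.round(atz('top',a,z,MT)))
import cv2
im=capture('top');save('topcrop',cv2.resize(im[170:290,150:350],None,fx=4,fy=4,interpolation=cv2.INTER_CUBIC))
r=regions_of('brush','top')
for q in r:
    print(q['conf'],q['location'],q['region'].sum())
    ys,xs=np.nonzero(q['region']);P=np.array([atz('top',(y,x),12,MT)[:2] for y,x in zip(ys,xs)])
    print(cv2.minAreaRect(P.astype(np.float32)))
E
```

```text
bed [543.  31. 128.] [5.3 5.3]
fj [546.   4. 163.] [4.2 4.2]
grip [500. 244. 130.] [4.5 4.5]
jar [744. -52.  -7.] [5.9 5.9]
curry [402. -55.   7.] [6.2 6.2]
bowl [ 748. -216.    0.] [2.2 2.2]
tin [740. 108. -10.] [2.3 2.3]
brush [ 567. -325.    0.]
head [ 458. -314.   10.]
hmid [ 542. -328.   12.]
end [ 626. -343.   12.]
headmid [ 444. -311.   20.]
blkLL [477. 153.  25.]
blkLR [458. -69.  25.]
blkUR [606. -73.  25.]
blkUL [627. 144.  25.]
0.97 [243.2, 431.6] 1638
((514.6710815429688, -322.2915344238281), (52.868370056152344, 232.4542999267578), 80.85136413574219)
0.68 [359.2, 451.3] 1573
((216.64352416992188, -374.7937316894531), (230.8431854248047, 51.3094596862793), 88.36808776855469)
0.24 [214.5, 253.4] 801
((569.7830810546875, 99.79531860351562), (53.76997756958008, 89.14958953857422), 85.95211029052734)
```

View pics/topcrop.png

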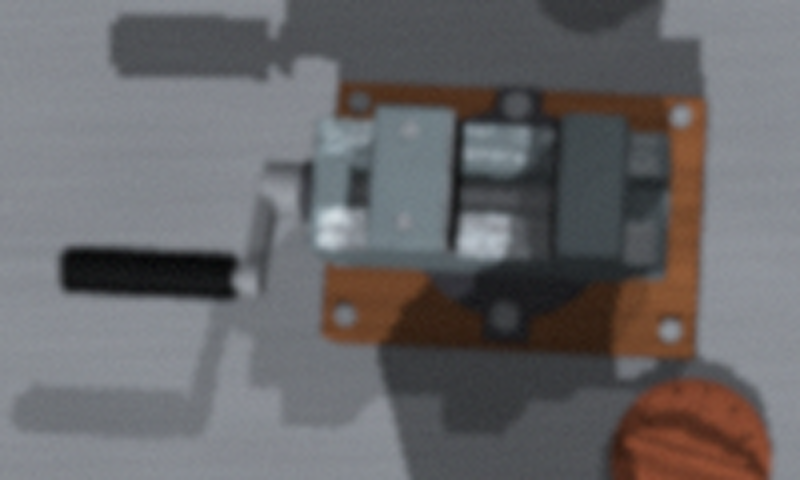

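```bash
cat >> h.py <<'E'
from scipy.spatial.transform import Rotation as Ro
def pose(): 
    o=get_obs();return np.array(o['tool_pos']),Ro.from_euler('xyz',o['tcp_rot'])
def to(p,yawdeg):
    P,R=pose();D=R.inv()*Ro.from_euler('xyz',[np.pi,0,np.radians(yawdeg)])
    return np.round(D.as_rotvec(degrees=True),1),np.round(R.inv().apply(np.array(p)-P),1)
E
python3 - <<'E'
from h import *
P,R=pose();M=np.array(camera_model('wrist')['world_to_cam']);c=-M[:3,:3].T@M[:3,3]
print(R.as_matrix().round(2),'cam in tool',R.inv().apply(c-P),'axis',R.inv().apply(M[:3,:3].T@[0,0,-1]),'up',R.inv().apply(M[:3,:3].T@[0,1,0]))
print(to([468,-315,200],-9.15))
E
```

```text
[[ 0.94  0.35  0.  ]
 [ 0.35 -0.94 -0.  ]
 [-0.    0.   -1.  ]] cam in tool [ 8.05825040e+01  2.78499020e-02 -1.57370481e+02] axis [-2.99402329e-01 -9.41486272e-05  9.54126950e-01] up [ 0.95412627 -0.00123145  0.29940199]
(array([ 0. , -0. , 29.4]), array([330.3, -67.7,  26.8]))
```

Request:
send_rows(
  targets=[
    [[0,0,29.4,330,-68,27,-1],[0,0,29.4,330,-68,27,-1],[0,0,29.4,330,-68,27,-1],[0,0,29.4,330,-68,27,-1],[0,0,29.4,330,-68,27,-1]],
  ],
)

```text
time: 1.97
tool_pos: [344.5, -391.8, 211.5]
tcp_rot: [3.141, -0.0, -0.167]
contact_force: [-0.8, -1.5, 0.3]
grip_width: 91.7
```

```bash
python3 - <<'E'
from h import *
print(pose()[0],to([468,-315,200],-9.15),get_obs()['time'])
E
```

```text
[ 344.45353165 -391.75497277  211.5099962 ] (array([ 0. , -0. , -0.4]), array([109.1, -96.2,  11.5])) 1.9667
```

Request:
send_rows(
  targets=[
    [[0,0,0,105,-93,10,-1],[0,0,0,105,-93,10,-1],[0,0,0,105,-93,10,-1],[0,0,0,105,-93,10,-1],[0,0,0,105,-93,10,-1]],
  ],
)

```text
time: 2.38
tool_pos: [464.8, -314.7, 200.9]
tcp_rot: [-3.141, -0.0, -0.156]
contact_force: [-0.2, 0.0, -0.2]
grip_width: 91.6
```

```bash
python3 - <<'E'
from h import *
print(pose()[0],pose()[1].as_euler('xyz'))
M=camera_model('wrist');im=capture('wrist');save('w1',im)
for l in ('handle_mid','brush_head','brush'):
    for q in place_of(l,'wrist')[:2]: print(l,q['location'],q['conf'],atz('wrist',q['location'],{'handle_mid':12,'brush_head':10,'brush':0}[l],M))
for q in regions_of('brush','wrist')[:2]:
    ys,xs=np.nonzero(q['region']);P=np.array([atz('wrist',(y,x),12,M)[:2] for y,x in zip(ys,xs)])
    print(q['conf'],cv2.minAreaRect(P.astype(np.float32)))
E
```

```text
[ 464.79855438 -314.69060491  200.89267636] [-3.14067860e+00 -2.70887020e-04 -1.55583729e-01]
handle_mid [421.0, 437.8] 0.95 [ 220.94082592 -398.429276     12.        ]
brush_head [434.4, 364.6] 0.9 [ 213.45840309 -318.99008706   10.        ]
brush_head [222.7, 323.5] 0.64 [ 454.9587595  -311.69275904   10.        ]
brush [102.7, 326.8] 0.7 [ 556.43052518 -330.42899689    0.        ]
brush [415.5, 450.7] 0.65 [ 214.94686039 -415.40400566    0.        ]
0.98 ((511.06951904296875, -322.1024169921875), (52.86920928955078, 231.26327514648438), 80.15504455566406)
0.62 ((236.9364471435547, -351.1193542480469), (176.80743408203125, 20.073102951049805), 82.7372055053711)
```

View pics/w1.png

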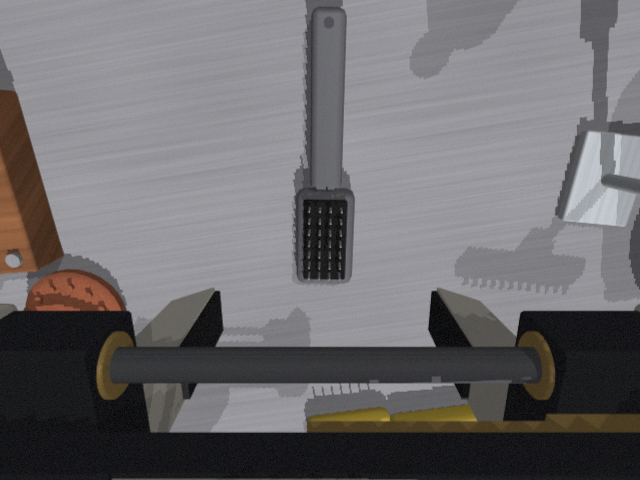

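The wrist view shows the grey brush with its head at (235,326) and handle end at (15,330), lined up under the gripper. I'll descend and grip the head.

Request:
send_rows(
  targets=[
    [[0,0,0.9,0,0,40,-1],[0,0,0.9,0,0,80,-1],[0,0,0.9,0,0,120,-1],[0,0,0.9,0,0,160,-1],[0,0,0.9,0,0,190,-1]],
  ],
)

```text
time: 3.05
tool_pos: [460.0, -317.7, 8.9]
tcp_rot: [-3.141, 0.002, -0.178]
contact_force: [-0.4, -0.3, -0.7]
grip_width: 92.0
```

Request:
send_rows(
  targets=[
    [[0,0,0,0,0,4,-1],[0,0,0,0,0,6,-0.2],[0,0,0,0,0,6,0.6],[0,0,0,0,0,6,1],[0,0,0,0,0,6,1]],
  ],
)

```text
time: 3.47
tool_pos: [463.1, -318.6, 7.8]
tcp_rot: [3.139, -0.004, -0.176]
contact_force: [0.3, -1.1, -0.1]
grip_width: 70.0
```

Request:
send_rows(
  targets=[
    [[0,0,0,0,0,0,1],[0,0,0,0,0,0,1],[0,0,0,0,0,0,1],[0,0,0,0,0,0,1]],
  ],
)

```text
time: 3.8
tool_pos: [462.4, -317.5, 6.4]
tcp_rot: [3.141, -0.001, -0.175]
contact_force: [-1.6, 2.0, 6.1]
grip_width: 51.9
```

Request:
send_rows(
  targets=[
    [[0,0,0,0,0,-15,1],[0,0,0,0,0,-50,1],[0,0,0,0,0,-90,1],[0,0,0,0,0,-130,1],[0,0,0,0,0,-170,1]],
  ],
)

```text
time: 4.22
tool_pos: [461.5, -316.9, 176.9]
tcp_rot: [-3.141, 0.001, -0.176]
contact_force: [1.1, -1.0, -2.7]
grip_width: 51.6
```

Request:
send_rows(
  targets=[
    [[0,0,0,0,0,-40,1],[0,0,0,0,0,-70,1],[0,0,0,0,0,-90,1],[0,0,0,0,0,-90,1]],
  ],
)

```text
time: 4.55
tool_pos: [463.4, -318.5, 270.5]
tcp_rot: [3.137, -0.008, -0.176]
contact_force: [0.4, -0.8, -0.9]
grip_width: 51.9
```

```bash
python3 - <<'E'
from h import *
print(pose()[0],pose()[1].as_euler('xyz'))
P,R=pose();M=camera_model('wrist');im=capture('wrist');save('w2',im);print(get_obs()['grip_width'],get_obs()['contact_force'])
save('s2',capture('scene'))
# where would brush origin end project if undrooped: handle end centre top
for x in (-70,70): print(x,proj('wrist',P+R.apply([92-x,0,0])+[0,0,-6+24],M))
E
```

```text
[ 463.35309319 -318.4713697   270.46103651] [ 3.13664905 -0.00752929 -0.17588513]
51.71935179716878 [ 0.717497   -0.01213066 -2.10905214]
-70 (np.float64(-193.63210329986978), np.float64(325.2135648183943))
70 (np.float64(279.16048790486445), np.float64(324.77368375035985))
```

View pics/w2.png

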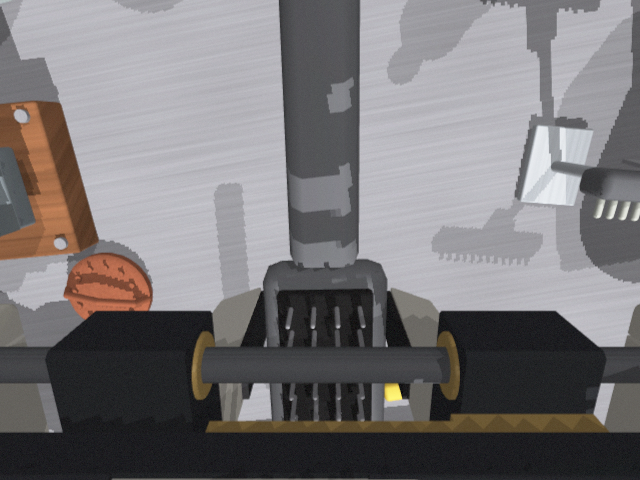

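View pics/s2.png

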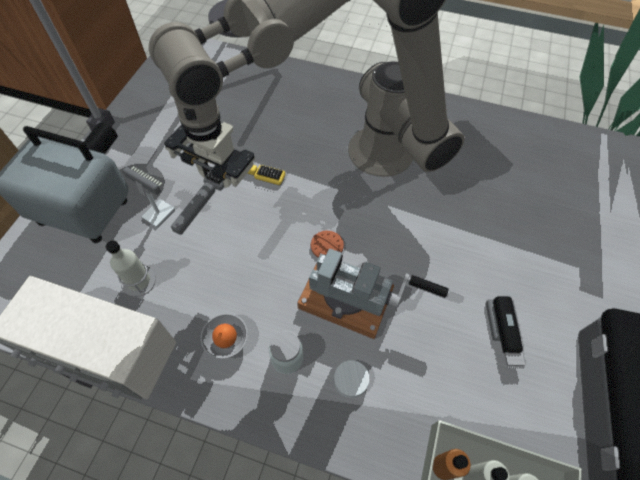

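```bash
python3 - <<'E'
from h import *
P,R=pose();M=camera_model('wrist')
def pr(x,y,z,d,off):
    # brush coords rel. to grip point x=off, z=15; droop d about tool y
    v=np.array([off-x,y,z-15.]) # tool-x = -brush x ; up
    c,s=np.cos(d),np.sin(d)
    w=np.array([c*v[0]+s*v[2],v[1],-(-s*v[0]+c*v[2])]) # tool z down
    # positive d : handle end (large +toolx) goes down
    return np.array(proj('wrist',P+R.apply(w+[0,0,-6-3]),M))
for d in (-.1,-.05,0,.05,.1,.15,.2):
    e=[]
    for off in (92,):
        xs=np.linspace(-70,75,200)
        L=np.array([pr(x,-13.5,12,d,off) for x in xs]);Rr=np.array([pr(x,13.5,12,d,off) for x in xs])
        o=np.argsort(L[:,0]);w=[abs(np.interp(r,L[o,0],L[o,1])-np.interp(r,L[o,0],Rr[o,1])) for r in (10,130,240)]
        e.append((np.round(w,1),pr(70,0,18,d,off).round()))
    print(d,e)
im=capture('wrist')
g=im.astype(int).sum(2)
for r in (10,130,240): print(r,g[r,265:375:3].tolist())
E
```

```text
-0.1 [(array([86.2, 77.3, 69.1]), array([277., 325.]))]
-0.05 [(array([82.9, 75.3, 68.3]), array([275., 325.]))]
0 [(array([79.8, 73.4, 67.5]), array([274., 325.]))]
0.05 [(array([76.8, 71.6, 66.8]), array([272., 325.]))]
0.1 [(array([74. , 69.9, 66.1]), array([271., 325.]))]
0.15 [(array([71.3, 68.2, 65.4]), array([270., 325.]))]
0.2 [(array([68.6, 66.6, 64.7]), array([269., 325.]))]
10 [569, 563, 552, 545, 545, 181, 210, 213, 236, 243, 259, 256, 248, 256, 253, 266, 257, 255, 252, 253, 261, 261, 256, 264, 257, 274, 267, 254, 255, 241, 240, 213, 560, 549, 554, 550, 552]
130 [568, 567, 562, 558, 552, 555, 531, 182, 220, 227, 240, 249, 262, 256, 252, 253, 264, 255, 265, 251, 262, 255, 261, 250, 249, 260, 252, 258, 245, 244, 243, 268, 580, 585, 586, 564, 559]
240 [566, 555, 563, 562, 559, 555, 560, 560, 379, 265, 302, 331, 362, 386, 383, 356, 247, 254, 246, 250, 256, 260, 259, 258, 255, 257, 254, 341, 377, 350, 239, 319, 545, 549, 549, 557, 553]
```

Brush is held nearly level and almost straight. The scene view shows the path is clear. I'll move beside the vise to measure it.

```bash
python3 - <<'E'
from h import *
print(to([460,-60,280],-6.6))
E
```

```text
(array([-0.1,  0.1, -3.5]), array([ -46.4, -252.6,  -15.7]))
```

Request:
send_rows(
  targets=[
    [[0,0,0,-8,-35,-2,1],[0,0,-1,-16,-75,-5,1],[0,0,-2,-24,-115,-8,1],[0,0,-3,-31,-155,-10,1],[0,0,-3.5,-37,-190,-12,1]],
  ],
)

```text
time: 5.12
tool_pos: [457.4, -121.2, 275.3]
tcp_rot: [-3.14, 0.004, -0.114]
contact_force: [0.6, -0.0, -1.8]
grip_width: 51.7
```

Request:
send_rows(
  targets=[
    [[0,0,0,-5,-35,-2,1],[0,0,0,-6,-52,-2,1],[0,0,0,-6,-60,-2,1],[0,0,0,-6,-60,-2,1]],
  ],
)

```text
time: 5.45
tool_pos: [459.3, -62.1, 278.0]
tcp_rot: [-3.141, 0.003, -0.112]
contact_force: [1.2, 0.2, -1.9]
grip_width: 51.6
```

```bash
python3 - <<'E'
from h import *
P,R=pose();M=camera_model('wrist');im=capture('wrist');save('w3',im);print(P,get_obs()['tcp_rot'])
for l,z in (('vise_bed',130),('fixed_jaw',150),('jaw_face',150)):
    for q in place_of(l,'wrist')[:2]: print(l,q['location'],q['conf'],atz('wrist',q['location'],z,M))
np.savez('w3.npz',K=M['K'],T=M['world_to_cam'])
E
```

```text
[459.28891307 -62.10050644 277.96901226] [ 3.14143902e+00  2.48278121e-03 -1.13561592e-01]
vise_bed [131.7, 185.7] 0.57 [540.66115378  32.87956672 130.        ]
fixed_jaw [130.9, 216.4] 0.86 [538.76890296   4.76559786 150.        ]
jaw_face [132.2, 137.6] 0.57 [543.98811939  59.30157164 150.        ]
```

View pics/w3.png

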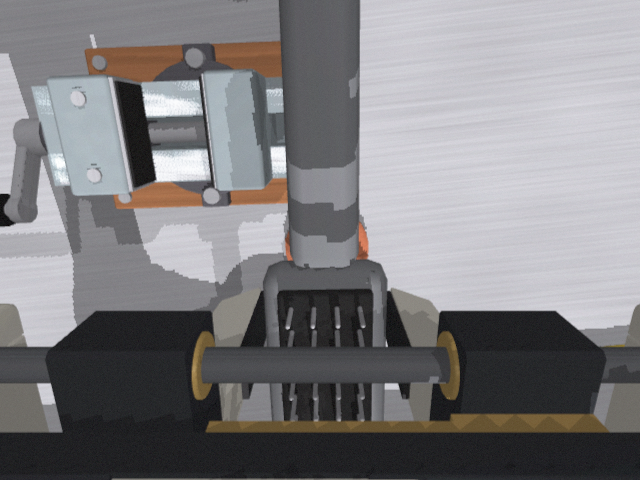

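```bash
python3 - <<'E'
import cv2
im=cv2.imread('pics/w3.png');cv2.imwrite('pics/w3c.png',cv2.resize(im[60:210,20:290],None,fx=2.95,fy=2.95,interpolation=cv2.INTER_CUBIC))
E
```

```text
(no output)
```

View pics/w3c.png

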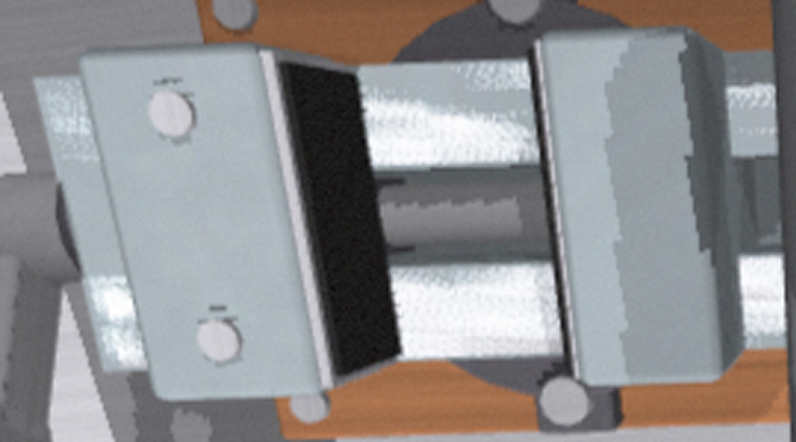

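```bash
python3 - <<'E'
from h import *
d=np.load('w3.npz');M={'K':d['K'],'world_to_cam':d['T']}
c=lambda x,y,z:atz('wrist',(y/2.95+60,x/2.95+20),z,M)[:2]
pts=dict(sf=[c(262,50,170),c(328,388,170)],sr=[c(82,55,170),c(157,398,170)],rb=[c(358,70,133),c(400,352,133)],ff=[c(541,38,170),c(581,383,170)],fr=[c(690,32,170),c(722,380,170)],lin=[c(531,40,167),c(571,375,167)])
for k,v in pts.items():
    e=v[1]-v[0];print(k,np.round(v,1).tolist(),'len',np.linalg.norm(e).round(1),'dir',np.degrees(np.arctan2(-e[1],-e[0])).round(2))
th=np.radians(-5.5)
for t in (-4.5,-5.5,-6.5):
    t=np.radians(t);u=np.array([np.cos(t),np.sin(t)]);n=np.array([-u[1],u[0]])
    print(np.degrees(t),{k:(round(float(np.mean([p@n for p in v])),1),round(float(np.mean([p@u for p in v])),1)) for k,v in pts.items()})
E
```

```text
sf [[578.0, 59.5], [506.4, 64.2]] len 71.7 dir -3.77
sr [[581.3, 97.4], [508.5, 103.8]] len 73.0 dir -5.0
rb [[576.4, 56.0], [508.9, 62.2]] len 67.8 dir -5.25
ff [[573.8, 0.7], [501.1, 6.5]] len 72.9 dir -4.52
fr [[571.4, -30.5], [498.2, -25.7]] len 73.4 dir -3.79
lin [[574.0, 3.7], [502.8, 9.3]] len 71.4 dir -4.45
-4.5 {'sf': (104.2, 535.7), 'sr': (143.1, 535.3), 'rb': (101.5, 536.3), 'ff': (45.7, 535.5), 'fr': (14.0, 535.4), 'lin': (48.7, 536.2)}
-5.5 {'sf': (113.5, 533.8), 'sr': (152.4, 532.7), 'rb': (110.9, 534.5), 'ff': (55.1, 534.6), 'fr': (23.3, 535.1), 'lin': (58.1, 535.3)}
-6.5 {'sf': (122.8, 531.7), 'sr': (161.7, 530.0), 'rb': (120.2, 532.4), 'ff': (64.4, 533.6), 'fr': (32.6, 534.6), 'lin': (67.4, 534.2)}
```

The picture shows the sliding jaw's rubber edge at about column 150, the fixed jaw front edge at about column 205, and the jaws centred near row 132. That gives a vise yaw of about -4.7° and an origin of about (540,34). The gap is about 53 mm after a thin lining of about 3 mm, so winding should take about 3.2 turns. Next I'll go over the vise.

```bash
python3 - <<'E'
from h import *
print(to([466,37.3,230],-6.1))
E
```

```text
(array([ 0. ,  0.1, -0.6]), array([  -5.6, -102.1,   48.7]))
```

Request:
send_rows(
  targets=[
    [[0,0,-0.4,-2,-36,5,1],[0,0,-0.4,-5,-72,15,1],[0,0,-0.4,-5.6,-100,30,1],[0,0,-0.4,-5.6,-101,48,1],[0,0,-0.4,-5.6,-101,48,1]],
  ],
)

```text
time: 6.07
tool_pos: [464.2, 37.8, 228.3]
tcp_rot: [3.141, 0.006, -0.107]
contact_force: [-0.1, 0.9, -2.2]
grip_width: 51.7
```

```bash
python3 - <<'E'
from h import *
P,R=pose();M=camera_model('wrist');im=capture('wrist');save('w4',im);print(P,get_obs()['tcp_rot'],to([466,37.3,190],-6.1))
save('t4',cv2.resize(capture('top')[150:300,150:350],None,fx=4,fy=4,interpolation=cv2.INTER_CUBIC))
E
```

```text
[464.19280454  37.75649922 228.26875807] [ 3.14094823  0.00414897 -0.10813632] (array([ 0. ,  0.2, -0.1]), array([ 1.1, -0.5, 39.9]))
```

View pics/w4.png

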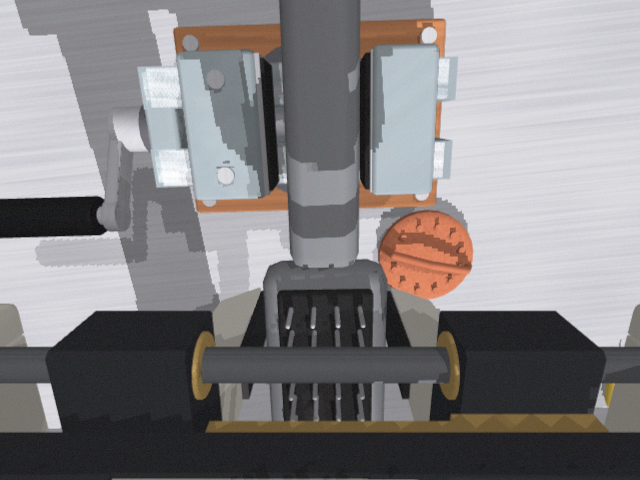

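View pics/t4.png

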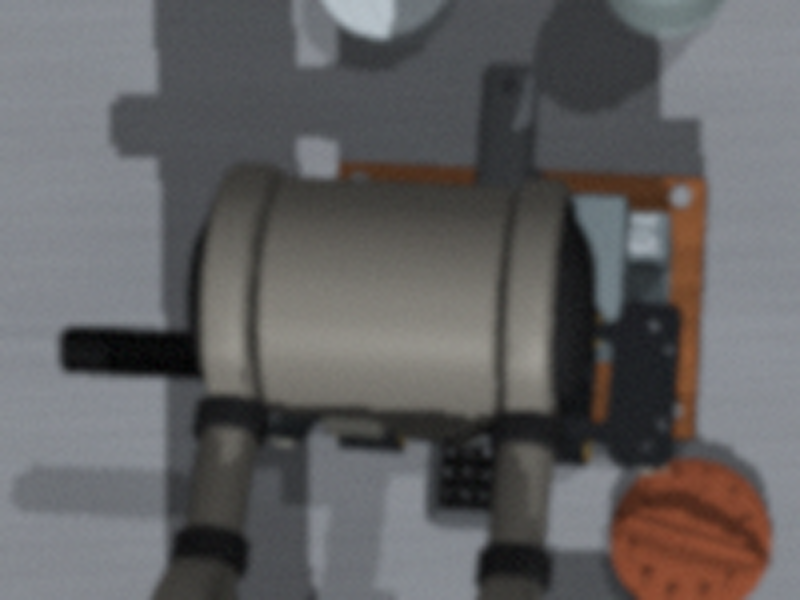

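```bash
python3 - <<'E'
from h import *
M=camera_model('wrist');P,R=pose();np.savez('w4.npz',K=M['K'],T=M['world_to_cam'])
for n,rc in (('ff',[(47,374),(192,371)]),('fr',[(45,438),(193,433)]),('sf',[(52,251),(195,264)]),('sr',[(53,181),(198,193)])):
    a=[atz('wrist',q,170,M)[:2].round(1) for q in rc];e=a[0]-a[1];print(n,a,np.degrees(np.arctan2(e[1],e[0])).round(2))
im=cv2.imread('pics/w4.png');cv2.imwrite('pics/w4c.png',cv2.resize(im[30:215,165:465],None,fx=2.66,fy=2.66,interpolation=cv2.INTER_CUBIC))
E
```

```text
ff [array([ 5.769e+02, -4.000e-01]), array([504. ,   6.4])] -5.33
fr [array([574.3, -32.3]), array([499.7, -27.9])] -3.38
sf [array([581.2,  61.1]), array([508.7,  65.8])] -3.71
sr [array([584.6,  96.2]), array([511.3, 105.5])] -7.23
```

View pics/w4c.png

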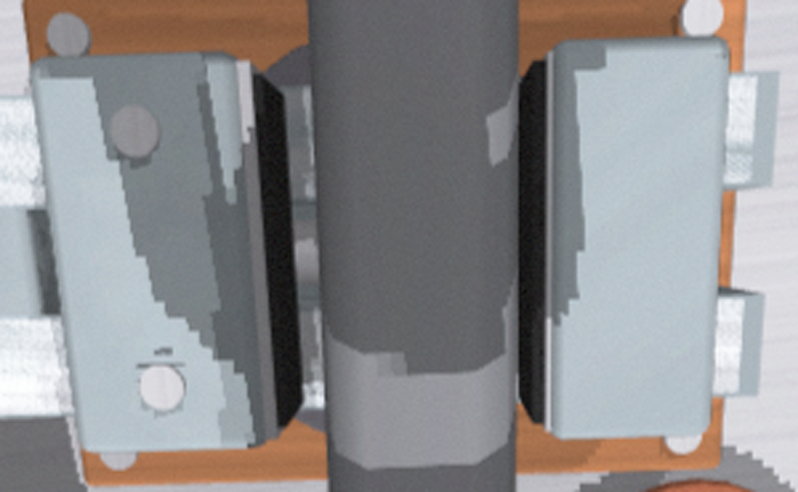

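Request:
send_rows(
  targets=[
    [[0,0,0,1,0,15,1],[0,0,0,2,0,40,1],[0,0,0,2,0,60,1],[0,0,0,2,0,75,1],[0,0,0,2,0,80,1]],
  ],
)

```text
time: 6.58
tool_pos: [467.5, 35.8, 150.4]
tcp_rot: [3.141, 0.002, -0.11]
contact_force: [0.3, 0.0, -2.2]
grip_width: 51.6
```

```bash
python3 - <<'E'
from h import *
P,R=pose();im=capture('wrist');save('w5',im);save('s5',cv2.resize(capture('scene')[180:360,230:470],None,fx=3,fy=3,interpolation=cv2.INTER_CUBIC));o=get_obs();print(P,o['tcp_rot'],o['contact_force'])
E
```

```text
[467.53807788  35.75147869 150.41148219] [ 3.14134266e+00  2.66748942e-04 -1.09774262e-01] [ 0.77813177 -1.15524767 -1.85664703]
```

View pics/w5.png

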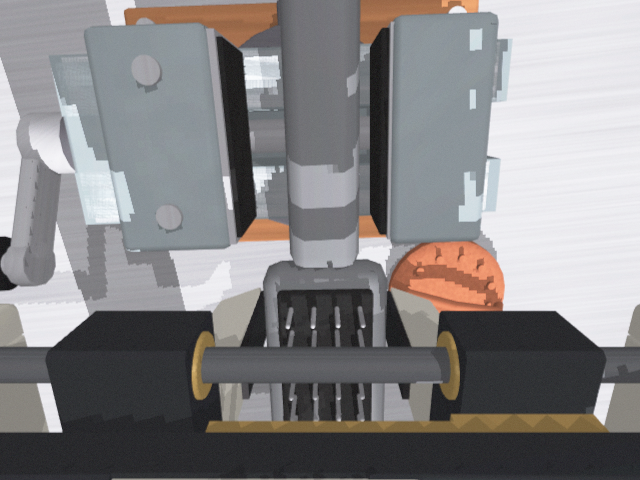

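View pics/s5.png

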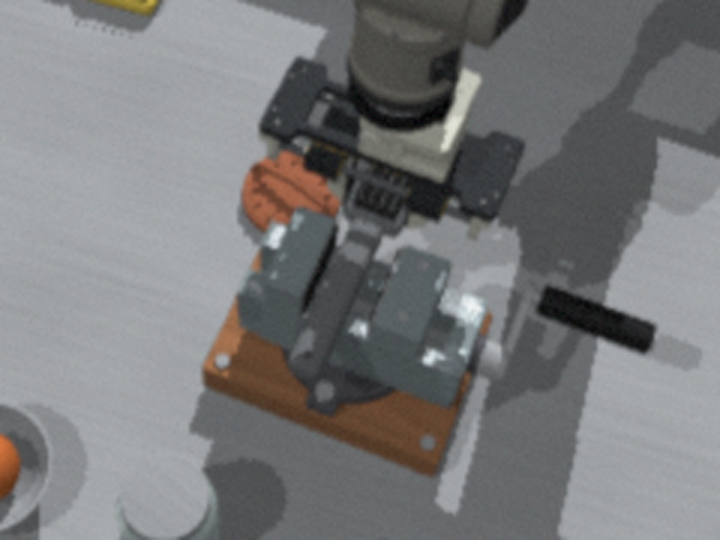

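```bash
python3 - <<'E'
from h import *
M=camera_model('wrist')
print('jaw near',[atz('wrist',q,170,M).round(1) for q in ((240,390),(247,225),(240,320))],'head',atz('wrist',(262,325),163,M).round(1),'junction',atz('wrist',(266,325),163,M).round(1),atz('wrist',(20,320),157,M).round(1),atz('wrist',(250,324),157,M).round(1))
E
```

```text
jaw near [array([503.1,   8.1, 170. ]), array([507. ,  68.9, 170. ]), array([505.9,  33.7, 170. ])] head [494.6  33.1 163. ] junction [492.9  33.3 163. ] [580.2  25.4 157. ] [497.6  33.2 157. ]
```

Request:
send_rows(
  targets=[
    [[0,0,0,0,0,5,1],[0,0,0,0,0,9,1],[0,0,0,0,0,12,1],[0,0,0,0,0,12,1]],
  ],
)

```text
time: 7.02
tool_pos: [467.8, 37.2, 139.3]
tcp_rot: [3.141, 0.0, -0.108]
contact_force: [-0.4, -0.3, -1.6]
grip_width: 51.7
```

Request:
send_rows(
  targets=[
    [[0,0,0,0,0,1,1],[0,0,0,0,0,2,1],[0,0,0,0,0,2.5,1],[0,0,0,0,0,2.5,1]],
  ],
)

```text
time: 7.35
tool_pos: [468.0, 37.3, 137.2]
tcp_rot: [3.141, -0.001, -0.108]
contact_force: [-1.1, -0.1, 0.7]
grip_width: 51.8
```

Request:
send_rows(
  targets=[
    [[0,0,0,0,0,0,0.4],[0,0,0,0,0,0,0],[0,0,0,0,0,0,-1],[0,0,0,0,0,0,-1],[0,0,0,0,0,0,-1]],
  ],
)

```text
time: 7.77
tool_pos: [468.0, 37.2, 136.9]
tcp_rot: [3.142, -0.0, -0.108]
contact_force: [0.0, 0.3, -0.3]
grip_width: 67.2
```

Request:
send_rows(
  targets=[
    [[0,0,0,0,0,-15,-1],[0,0,0,0,0,-40,-1],[0,0,0,0,0,-80,-1],[0,0,0,0,0,-120,-1],[0,0,0,0,0,-130,-1]],
  ],
)

```text
time: 8.18
tool_pos: [470.2, 37.1, 272.9]
tcp_rot: [-3.141, -0.01, -0.108]
contact_force: [0.7, 0.3, 0.7]
grip_width: 91.5
```

```bash
python3 - <<'E'
from h import *
P,R=pose();M=camera_model('wrist');save('w6',capture('wrist'));save('s6',cv2.resize(capture('scene')[180:360,230:470],None,fx=3,fy=3,interpolation=cv2.INTER_CUBIC));print(P)
MS=camera_model('scene')
obs={}
for l in ('handle_mid','crank_grip','crank_hub'):
  for c in ('wrist','scene'):
    q=place_of(l,c)[:1]
    if q: obs.setdefault(l,[]).append((c,q[0]['location'],M if c=='wrist' else MS));print(l,c,q[0]['location'],q[0]['conf'], atz(c,q[0]['location'],142,M) if c=='wrist' else '')
  if len(obs.get(l,[]))==2:print(tri(obs[l]))
E
```

```text
[470.17393352  37.13154549 272.94497446]
handle_mid wrist [132.5, 323.4] 0.89 [541.90998792  30.48522387 142.        ]
handle_mid scene [271.5, 343.8] 0.81 
(array([542.53944899,  29.01252802, 157.88942463]), [np.float64(1.382775147337725), np.float64(1.382775147337708)])
crank_grip wrist [214.6, 56.0] 0.57 [504.39263319 235.47221623 142.        ]
crank_grip scene [288.9, 436.2] 0.81 
(array([500.76062915, 248.32817119, 125.6619635 ]), [np.float64(1.3966814677969803), np.float64(1.396681467796984)])
crank_hub scene [277.2, 347.7] 0.48
```

View pics/w6.png

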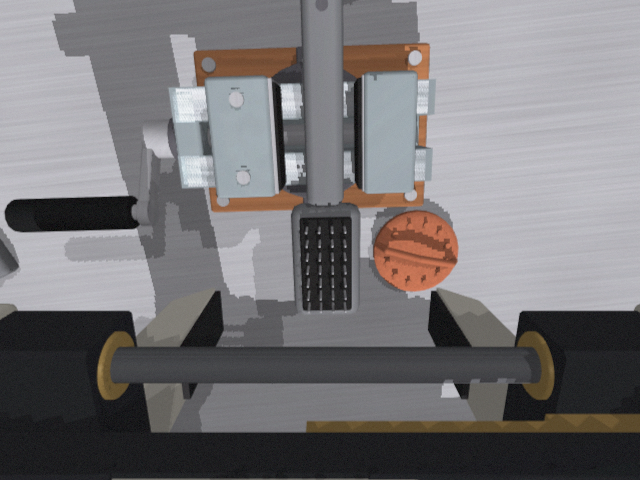

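View pics/s6.png

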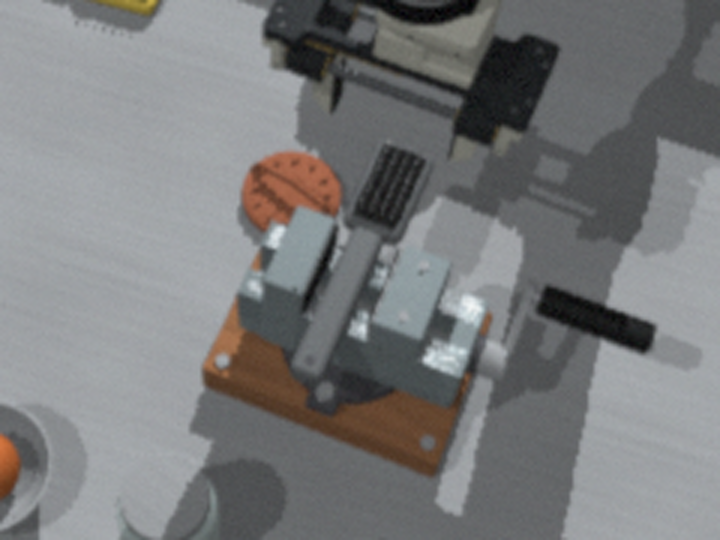

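The brush lies between the jaws. The wrist view puts the head at (260,325) and the handle at columns 305–340 between the linings at 284 and 357. Next I'll go above the crank and turn the gripper about 91°.

```bash
python3 - <<'E'
from h import *
print(to([501,243,235],85.2),get_obs()['joint_positions'],get_obs()['time'])
E
```

```text
(array([ -0.1,   0.1, -91.4]), array([  11.5, -208.2,   30.5])) [-8.40340614e-02  2.09541632e-01  1.59848734e+00 -7.73644371e-05
  1.33641343e+00  1.59476636e+00] 8.5833
```

Request:
send_rows(
  targets=[
    [[0,0,-7,2,-35,0,-1],[0,0,-14,4,-75,5,-1],[0,0,-21,6,-115,10,-1],[0,0,-28,8,-155,15,-1],[0,0,-35,10,-190,25,-1]],
  ],
)

```text
time: 9.0
tool_pos: [498.4, 227.4, 241.5]
tcp_rot: [-3.142, -0.0, 0.509]
contact_force: [1.2, -0.7, -0.2]
grip_width: 91.9
```

```bash
python3 - <<'E'
from h import *
print(to([501,243,235],85.2))
E
```

```text
(array([  0.,  -0., -56.]), array([  9.9, -12.3,   6.5]))
```

Request:
send_rows(
  targets=[
    [[0,0,-7,4,-6,0,-1],[0,0,-14,9,-12,5,-1],[0,0,-21,9,-12,5,-1],[0,0,-28,9,-12,5,-1],[0,0,-35,9,-12,5,-1]],
  ],
)

```text
time: 9.42
tool_pos: [499.9, 240.1, 235.5]
tcp_rot: [-3.14, 0.002, 1.12]
contact_force: [0.0, 0.0, 0.2]
grip_width: 91.8
```

Request:
send_rows(
  targets=[
    [[0,0,-7,0,0,0,-1],[0,0,-14,0,0,0,-1],[0,0,-20,0,0,0,-1],[0,0,-20,0,0,0,-1],[0,0,-20,0,0,0,-1]],
  ],
)

```text
time: 9.83
tool_pos: [500.1, 239.8, 236.1]
tcp_rot: [-3.14, 0.001, 1.46]
contact_force: [-1.1, -0.2, -0.8]
grip_width: 92.2
```

```bash
python3 - <<'E'
from h import *
P,R=pose();M=camera_model('wrist');save('w7',capture('wrist'));np.savez('w7.npz',K=M['K'],T=M['world_to_cam']);print(P,np.degrees(get_obs()['tcp_rot']))
for l,z in (('crank_grip',125),('crank_hub',105)):
    for q in place_of(l,'wrist')[:2]: print(l,q['location'],q['conf'],atz('wrist',q['location'],z,M))
E
```

```text
[500.09681489 239.81278787 236.06824834] [-1.79937937e+02  3.23279996e-02  8.36169050e+01]
crank_grip [235.2, 332.1] 0.81 [504.36649441 241.25225956 125.        ]
crank_hub [234.3, 332.1] 0.2 [504.09375729 236.07550677 105.        ]
```

View pics/w7.png

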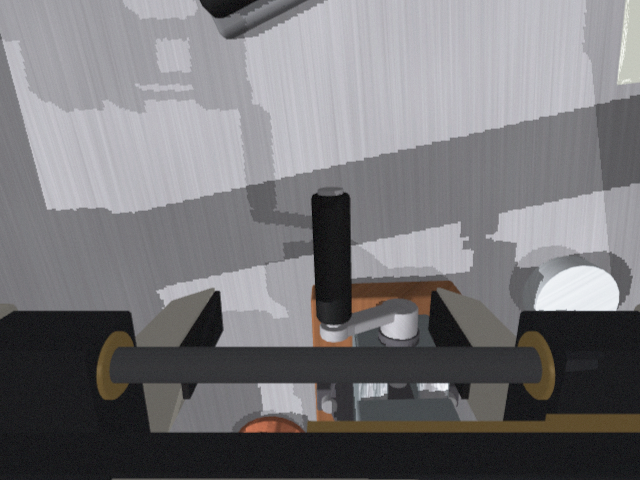

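```bash
python3 - <<'E'
from h import *
d=np.load('w7.npz');M={'K':d['K'],'world_to_cam':d['T']}
im=cv2.cvtColor(cv2.imread('pics/w7.png'),cv2.COLOR_BGR2GRAY).astype(int)
E={}
for r in (205,225,245,265,285,305):
    b=np.nonzero(im[r,295:370]<60)[0]+295; E[r]=(b.min(),b.max())
print(E)
for z in (115,120,125,130):
    c=[atz('wrist',(r,(a+b)/2),z,M) for r,(a,b) in E.items()]
    w=[np.linalg.norm(atz('wrist',(r,a-.5),z,M)-atz('wrist',(r,b+.5),z,M)) for r,(a,b) in E.items()]
    v=c[0]-c[-1]
    oo,ii=atz('wrist',(190.5,331),z,M),atz('wrist',(323,333),z,M)
    print(z,np.round(w,1),'yaw',np.degrees(np.arctan2(v[1],v[0])).round(2),c[0].round(1),c[-1].round(1),oo.round(1),ii.round(1),np.linalg.norm(oo-ii).round(1))
print(atz('wrist',(322,402),110,M))
c,_=ray('wrist',(0,0),M);print('cam',c)
E
```

```text
{205: (np.int64(312), np.int64(349)), 225: (np.int64(312), np.int64(349)), 245: (np.int64(313), np.int64(349)), 265: (np.int64(314), np.int64(350)), 285: (np.int64(315), np.int64(365)), 305: (np.int64(316), np.int64(351))}
115 [27.2 27.6 27.3 27.8 38.9 27.9] yaw 85.61 [505.4 260.8 115. ] [499.4 182.1 115. ] [506.9 271.2 115. ] [497.4 166.6 115. ] 105.0
120 [26.7 27.1 26.8 27.3 38.2 27.4] yaw 85.61 [505.5 261.9 120. ] [499.5 184.6 120. ] [506.9 272.1 120. ] [497.6 169.4 120. ] 103.1
125 [26.2 26.6 26.3 26.8 37.5 26.9] yaw 85.61 [505.5 263.  125. ] [499.7 187.1 125. ] [506.9 272.9 125. ] [497.8 172.1 125. ] 101.2
130 [25.7 26.1 25.8 26.3 36.8 26.4] yaw 85.61 [505.6 264.  130. ] [499.9 189.6 130. ] [507.  273.8 130. ] [498.  174.9 130. ] 99.3
[552.10768901 158.78212506 110.        ]
cam [509.02581942 320.21841982 393.40197058]
```

```bash
python3 - <<'E'
from h import *
print(to([503.7,238,110],85.4))
E
```

```text
(array([-0. ,  0. , -1.7]), array([ -1.4,   3.7, 126.5]))
```

The grip runs vertically in the picture at column 332, rows 190–323. I'll descend onto it.

Request:
send_rows(
  targets=[
    [[0,0,-1.7,-1.4,3.7,30,-1],[0,0,-1.7,-1.4,3.7,65,-1],[0,0,-1.7,-1.4,3.7,100,-1],[0,0,-1.7,-1.4,3.7,120,-1],[0,0,-1.7,-1.4,3.7,126,-1]],
  ],
)

```text
time: 10.4
tool_pos: [501.6, 237.3, 107.1]
tcp_rot: [-3.135, 0.003, 1.491]
contact_force: [-1.2, -0.4, -0.0]
grip_width: 91.7
```

Request:
send_rows(
  targets=[
    [[0,0,0,0,0,0,-1],[0,0,0,0,0,0,0]],
  ],
)

```text
time: 10.57
tool_pos: [504.6, 238.4, 111.9]
tcp_rot: [3.14, -0.001, 1.492]
contact_force: [0.1, 0.0, 0.5]
grip_width: 88.6
```

```bash
python3 - <<'E'
from h import *
M=camera_model('wrist');save('w8',capture('wrist'));save('s8',cv2.resize(capture('scene')[200:360,280:520],None,fx=3,fy=3,interpolation=cv2.INTER_CUBIC));o=get_obs();print(o['tool_pos'],np.degrees(o['tcp_rot']),o['contact_force'],o['grip_width'])
E
```

```text
[505.06137668 238.53173248 112.77815696] [ 1.79813568e+02 -7.28841007e-02  8.54930800e+01] [-0.1304498   0.57258042 -0.97226321] 81.85185924143313
```

View pics/w8.png

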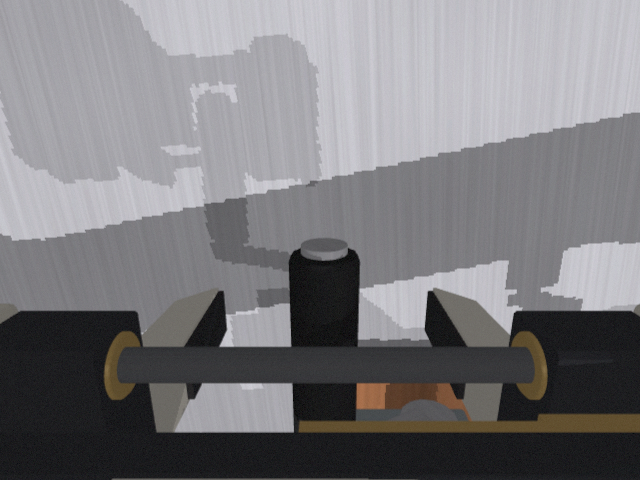

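View pics/s8.png

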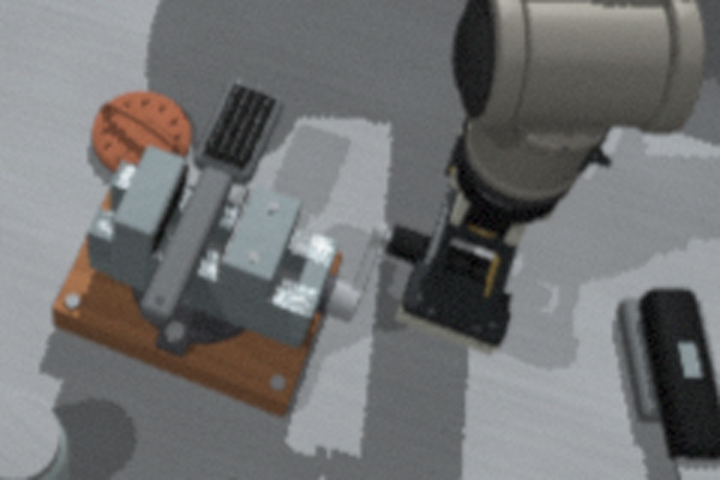

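The grip is centred between the fingers at column 324. I'll close on it.

Request:
send_rows(
  targets=[
    [[0,0,0,0,0,0,1],[0,0,0,0,0,0,1],[0,0,0,0,0,0,1],[0,0,0,0,0,0,1],[0,0,0,0,0,0,1]],
  ],
)

```text
time: 11.08
tool_pos: [503.9, 238.1, 111.2]
tcp_rot: [3.141, -0.0, 1.492]
contact_force: [0.4, 0.4, -0.2]
grip_width: 48.1
```

Request:
send_rows(
  targets=[
    [[0,0,0,0,0,0,1],[0,0,0,0,0,0,1],[0,0,0,0,0,0,1],[0,0,0,0,0,0,1],[0,0,0,0,0,0,1]],
  ],
)

```text
time: 11.5
tool_pos: [504.1, 238.1, 110.9]
tcp_rot: [3.141, 0.0, 1.492]
contact_force: [0.4, 0.5, -0.2]
grip_width: 25.4
```

```bash
cat > rows.py <<'E'
import numpy as np,sys
# usage: th0 th1 [corr_s corr_z] (deg); theta above -x side, decreasing closes. R=60
def pos(t): t=np.radians(t);return np.array([-60*np.cos(t),60*np.sin(t)])
def rows(a,b,n=5,corr=(0,0)):
    out=[]
    for k in range(1,n+1):
        d=pos(a+(b-a)*k/n)-pos(a)+np.array(corr)*k/n
        out.append([0,0,0,0,round(d[0],1),round(-d[1],1),1])
    return out
def force(th):
    from plant import get_obs
    o=get_obs();F=np.array(o['contact_force']);u=np.array([.9968,-.0802,0])
    f=np.array([F@u,F[2]]);r=pos(th)/60;t=np.array([-np.sin(np.radians(th)),-np.cos(np.radians(th))])
    p=np.array(o['tool_pos'])
    return 'resist %.1f radial_out %.1f axial %.1f pos s %.1f z %.1f w %.1f t %.2f'%(-f@t,f@r,F[1],p@u,p[2],o['grip_width'],o['time'])
if __name__=='__main__':
    v=list(map(float,sys.argv[1:]))
    print(force(v[0]))
    b=v[1]
    print(rows(v[0],b,5,v[2:4] or (0,0)))
E
python3 rows.py 26 6
```

```text
resist -0.0 radial_out -0.4 axial 0.5 pos s 483.3 z 110.9 w 25.4 t 11.50
[[0, 0, 0, 0, np.float64(-1.7), np.float64(3.8), 1], [0, 0, 0, 0, np.float64(-3.1), np.float64(7.8), 1], [0, 0, 0, 0, np.float64(-4.3), np.float64(11.8), 1], [0, 0, 0, 0, np.float64(-5.2), np.float64(15.9), 1], [0, 0, 0, 0, np.float64(-5.7), np.float64(20.0), 1]]
```

Request:
send_rows(
  targets=[
    [[0,0,0,0,-1.7,3.8,1],[0,0,0,0,-3.1,7.8,1],[0,0,0,0,-4.3,11.8,1],[0,0,0,0,-5.2,15.9,1],[0,0,0,0,-5.7,20.0,1]],
  ],
)

```text
time: 11.92
tool_pos: [497.6, 238.6, 90.4]
tcp_rot: [-3.141, 0.0, 1.493]
contact_force: [-2.4, -0.5, 3.1]
grip_width: 25.0
```

```bash
sed -i 's/return out/return [[float(x) for x in r] for r in out]/' rows.py; python3 rows.py 6 -24
```

```text
resist 2.9 radial_out 2.7 axial -0.5 pos s 476.8 z 90.4 w 25.0 t 11.92
[[0.0, 0.0, 0.0, 0.0, -0.3, 6.3, 1.0], [0.0, 0.0, 0.0, 0.0, 0.0, 12.5, 1.0], [0.0, 0.0, 0.0, 0.0, 1.0, 18.7, 1.0], [0.0, 0.0, 0.0, 0.0, 2.6, 24.8, 1.0], [0.0, 0.0, 0.0, 0.0, 4.9, 30.7, 1.0]]
```

Request:
send_rows(
  targets=[
    [[0,0,0,0,-0.3,6.3,1],[0,0,0,0,0,12.5,1],[0,0,0,0,1,18.7,1],[0,0,0,0,2.6,24.8,1],[0,0,0,0,4.9,30.7,1]],
  ],
)

```text
time: 12.33
tool_pos: [501.8, 238.2, 58.8]
tcp_rot: [-3.139, 0.001, 1.493]
contact_force: [-5.2, 1.4, 1.9]
grip_width: 25.1
```

```bash
python3 rows.py -24 -74
```

```text
resist 3.9 radial_out 4.1 axial 1.4 pos s 481.1 z 58.8 w 25.1 t 12.33
[[0.0, 0.0, 0.0, 0.0, 5.1, 9.1, 1.0], [0.0, 0.0, 0.0, 0.0, 11.7, 17.3, 1.0], [0.0, 0.0, 0.0, 0.0, 19.5, 24.1, 1.0], [0.0, 0.0, 0.0, 0.0, 28.5, 29.5, 1.0], [0.0, 0.0, 0.0, 0.0, 38.3, 33.3, 1.0]]
```

```bash
cat > fit.py <<'E'
import numpy as np,sys
from scipy.optimize import least_squares
P=np.array(eval(sys.argv[1]))
r=least_squares(lambda c:np.hypot(P[:,0]-c[0],P[:,1]-c[1])-60,[535,86])
print('C',r.x.round(1),'res',r.fun.round(2))
print('theta',[round(float(np.degrees(np.arctan2(z-r.x[1],-(s-r.x[0])))),1) for s,z in P])
E
python3 fit.py "[(483.3,110.9),(476.8,90.4),(481.1,58.8)]"
```

```text
C [536.2  82.6] res [ 0.04 -0.06  0.03]
theta [28.2, 7.5, -23.3]
```

```bash
python3 rows.py -24 -74 -1 -1.5
```

```text
resist 3.9 radial_out 4.1 axial 1.4 pos s 481.1 z 58.8 w 25.1 t 12.33
[[0.0, 0.0, 0.0, 0.0, 4.9, 9.4, 1.0], [0.0, 0.0, 0.0, 0.0, 11.3, 17.9, 1.0], [0.0, 0.0, 0.0, 0.0, 18.9, 25.0, 1.0], [0.0, 0.0, 0.0, 0.0, 27.7, 30.7, 1.0], [0.0, 0.0, 0.0, 0.0, 37.3, 34.8, 1.0]]
```

Request:
send_rows(
  targets=[
    [[0,0,0,0,4.9,9.4,1],[0,0,0,0,11.3,17.9,1],[0,0,0,0,18.9,25.0,1],[0,0,0,0,27.7,30.7,1],[0,0,0,0,37.3,34.8,1]],
  ],
)

```text
time: 12.75
tool_pos: [540.7, 235.2, 24.4]
tcp_rot: [-3.141, 0.0, 1.493]
contact_force: [-3.7, 1.6, 4.3]
grip_width: 25.3
```

```bash
python3 rows.py -74 -124; python3 fit.py "[(483.3,110.9),(476.8,90.4),(481.1,58.8),($(python3 -c "
from plant import get_obs
p=get_obs()['tool_pos'];print(p[0]*.9968-p[1]*.0802,',',p[2])"))]"
```

```text
resist 4.8 radial_out -3.1 axial 1.6 pos s 520.1 z 24.4 w 25.3 t 12.75
[[0.0, 0.0, 0.0, 0.0, 10.3, 2.0, 1.0], [0.0, 0.0, 0.0, 0.0, 20.7, 2.2, 1.0], [0.0, 0.0, 0.0, 0.0, 31.1, 0.5, 1.0], [0.0, 0.0, 0.0, 0.0, 40.9, -2.9, 1.0], [0.0, 0.0, 0.0, 0.0, 50.1, -7.9, 1.0]]
C [536.2  82.3] res [ 0.14 -0.05 -0.1   0.1 ]
theta [28.4, 7.8, -23.1, -74.5]
```

```bash
python3 rows.py -74 -134 0 0.7
```

```text
resist 4.8 radial_out -3.1 axial 1.6 pos s 520.1 z 24.4 w 25.3 t 12.75
[[0.0, 0.0, 0.0, 0.0, 12.4, 2.0, 1.0], [0.0, 0.0, 0.0, 0.0, 24.9, 1.5, 1.0], [0.0, 0.0, 0.0, 0.0, 37.1, -1.7, 1.0], [0.0, 0.0, 0.0, 0.0, 48.3, -7.4, 1.0], [0.0, 0.0, 0.0, 0.0, 58.2, -15.2, 1.0]]
```

Request:
send_rows(
  targets=[
    [[0,0,0,0,12.4,2.0,1],[0,0,0,0,24.9,1.5,1],[0,0,0,0,37.1,-1.7,1],[0,0,0,0,48.3,-7.4,1],[0,0,0,0,58.2,-15.2,1]],
  ],
)

```text
time: 13.17
tool_pos: [598.4, 230.7, 39.2]
tcp_rot: [-3.139, 0.0, 1.492]
contact_force: [-6.1, 2.5, -2.2]
grip_width: 24.7
```

```bash
python3 rows.py -134 -194
```

```text
resist 6.0 radial_out -2.8 axial 2.5 pos s 578.0 z 39.2 w 24.7 t 13.17
[[0.0, 0.0, 0.0, 0.0, 8.1, -9.6, 1.0], [0.0, 0.0, 0.0, 0.0, 14.0, -20.7, 1.0], [0.0, 0.0, 0.0, 0.0, 17.4, -32.7, 1.0], [0.0, 0.0, 0.0, 0.0, 18.3, -45.3, 1.0], [0.0, 0.0, 0.0, 0.0, 16.5, -57.7, 1.0]]
```

```bash
python3 rows.py -134 -194 -0.6 0.5
```

```text
resist 6.0 radial_out -2.8 axial 2.5 pos s 578.0 z 39.2 w 24.7 t 13.17
[[0.0, 0.0, 0.0, 0.0, 7.9, -9.7, 1.0], [0.0, 0.0, 0.0, 0.0, 13.7, -20.9, 1.0], [0.0, 0.0, 0.0, 0.0, 17.0, -33.0, 1.0], [0.0, 0.0, 0.0, 0.0, 17.8, -45.7, 1.0], [0.0, 0.0, 0.0, 0.0, 15.9, -58.2, 1.0]]
```

Request:
send_rows(
  targets=[
    [[0,0,0,0,7.9,-9.7,1],[0,0,0,0,13.7,-20.9,1],[0,0,0,0,17.0,-33.0,1],[0,0,0,0,17.8,-45.7,1],[0,0,0,0,15.9,-58.2,1]],
  ],
)

```text
time: 13.58
tool_pos: [614.8, 229.4, 97.8]
tcp_rot: [-3.14, -0.0, 1.492]
contact_force: [-2.7, 3.3, -6.5]
grip_width: 25.2
```

```bash
python3 rows.py -194 -254; python3 fit.py "[(483.3,110.9),(476.8,90.4),(481.1,58.8),(520.1,24.4),(578.0,39.2),($(python3 -c "
from plant import get_obs
p=get_obs()['tool_pos'];print(p[0]*.9968-p[1]*.0802,',',p[2])"))]"
```

```text
resist 5.6 radial_out -4.5 axial 3.3 pos s 594.4 z 97.8 w 25.2 t 13.58
[[0.0, 0.0, 0.0, 0.0, -4.3, -11.8, 1.0], [0.0, 0.0, 0.0, 0.0, -10.9, -22.4, 1.0], [0.0, 0.0, 0.0, 0.0, -19.7, -31.4, 1.0], [0.0, 0.0, 0.0, 0.0, -30.0, -38.5, 1.0], [0.0, 0.0, 0.0, 0.0, -41.7, -43.2, 1.0]]
C [536.3  82.3] res [ 0.18  0.   -0.04  0.13  0.02  0.16]
theta [28.4, 7.7, -23.1, -74.4, -134.1, 165.1]
```

```bash
python3 rows.py -194 -254 -1.2 -1
```

```text
resist 5.6 radial_out -4.5 axial 3.3 pos s 594.4 z 97.8 w 25.2 t 13.58
[[0.0, 0.0, 0.0, 0.0, -4.5, -11.6, 1.0], [0.0, 0.0, 0.0, 0.0, -11.4, -22.0, 1.0], [0.0, 0.0, 0.0, 0.0, -20.4, -30.8, 1.0], [0.0, 0.0, 0.0, 0.0, -31.0, -37.7, 1.0], [0.0, 0.0, 0.0, 0.0, -42.9, -42.2, 1.0]]
```

Request:
send_rows(
  targets=[
    [[0,0,0,0,-4.5,-11.6,1],[0,0,0,0,-11.4,-22.0,1],[0,0,0,0,-20.4,-30.8,1],[0,0,0,0,-31.0,-37.7,1],[0,0,0,0,-42.9,-42.2,1]],
  ],
)

```text
time: 14.0
tool_pos: [570.5, 232.8, 141.4]
tcp_rot: [3.141, 0.0, 1.492]
contact_force: [2.4, 2.5, -13.2]
grip_width: 25.5
```

```bash
python3 rows.py -254 -314
```

```text
resist 5.7 radial_out -12.1 axial 2.5 pos s 550.0 z 141.4 w 25.5 t 14.00
[[0.0, 0.0, 0.0, 0.0, -12.4, -2.2, 1.0], [0.0, 0.0, 0.0, 0.0, -24.9, -1.7, 1.0], [0.0, 0.0, 0.0, 0.0, -37.1, 1.3, 1.0], [0.0, 0.0, 0.0, 0.0, -48.3, 6.8, 1.0], [0.0, 0.0, 0.0, 0.0, -58.2, 14.5, 1.0]]
```

```bash
python3 rows.py -254 -314 0 -2
```

```text
resist 5.7 radial_out -12.1 axial 2.5 pos s 550.0 z 141.4 w 25.5 t 14.00
[[0.0, 0.0, 0.0, 0.0, -12.4, -1.8, 1.0], [0.0, 0.0, 0.0, 0.0, -24.9, -0.9, 1.0], [0.0, 0.0, 0.0, 0.0, -37.1, 2.5, 1.0], [0.0, 0.0, 0.0, 0.0, -48.3, 8.4, 1.0], [0.0, 0.0, 0.0, 0.0, -58.2, 16.5, 1.0]]
```

Request:
send_rows(
  targets=[
    [[0,0,0,0,-12.4,-1.0,1],[0,0,0,0,-24.9,0.1,1],[0,0,0,0,-37.1,3.1,1],[0,0,0,0,-48.3,8.7,1],[0,0,0,0,-58.2,16.5,1]],
  ],
)

```text
time: 14.42
tool_pos: [515.7, 237.2, 126.5]
tcp_rot: [3.132, -0.001, 1.493]
contact_force: [10.7, -0.5, -4.8]
grip_width: 25.5
```

```bash
python3 rows.py -314 -374; python3 fit.py "[(483.3,110.9),(476.8,90.4),(481.1,58.8),(520.1,24.4),(578.0,39.2),(594.4,97.8),(550,141.4),($(python3 -c "
from plant import get_obs
p=get_obs()['tool_pos'];print(p[0]*.9968-p[1]*.0802,',',p[2])"))]"
```

```text
resist 4.4 radial_out -10.9 axial -0.5 pos s 495.0 z 126.5 w 25.5 t 14.42
[[0.0, 0.0, 0.0, 0.0, -8.1, 9.6, 1.0], [0.0, 0.0, 0.0, 0.0, -14.0, 20.7, 1.0], [0.0, 0.0, 0.0, 0.0, -17.4, 32.7, 1.0], [0.0, 0.0, 0.0, 0.0, -18.3, 45.3, 1.0], [0.0, 0.0, 0.0, 0.0, -16.5, 57.7, 1.0]]
C [536.3  82.6] res [ 0.04 -0.04  0.07  0.41  0.22  0.1   0.38  0.24]
theta [28.1, 7.5, -23.3, -74.5, -133.9, 165.4, 103.2, 46.8]
```

```bash
python3 rows.py -314 -374 1.5 -1
```

```text
resist 4.4 radial_out -10.9 axial -0.5 pos s 495.0 z 126.5 w 25.5 t 14.42
[[0.0, 0.0, 0.0, 0.0, -7.8, 9.8, 1.0], [0.0, 0.0, 0.0, 0.0, -13.4, 21.1, 1.0], [0.0, 0.0, 0.0, 0.0, -16.5, 33.3, 1.0], [0.0, 0.0, 0.0, 0.0, -17.1, 46.1, 1.0], [0.0, 0.0, 0.0, 0.0, -15.0, 58.7, 1.0]]
```

Request:
send_rows(
  targets=[
    [[0,0,0,0,-7.0,10.3,1],[0,0,0,0,-12.6,21.6,1],[0,0,0,0,-15.9,33.6,1],[0,0,0,0,-16.8,46.3,1],[0,0,0,0,-15.0,58.7,1]],
  ],
)

```text
time: 14.83
tool_pos: [498.6, 238.5, 67.9]
tcp_rot: [3.137, -0.001, 1.493]
contact_force: [0.8, -0.3, 4.8]
grip_width: 25.3
```

```bash
python3 rows.py -374 -434
```

```text
resist 4.5 radial_out -2.0 axial -0.3 pos s 477.9 z 67.9 w 25.3 t 14.83
[[0.0, 0.0, 0.0, 0.0, 4.3, 11.8, 1.0], [0.0, 0.0, 0.0, 0.0, 10.9, 22.4, 1.0], [0.0, 0.0, 0.0, 0.0, 19.7, 31.4, 1.0], [0.0, 0.0, 0.0, 0.0, 30.0, 38.5, 1.0], [0.0, 0.0, 0.0, 0.0, 41.7, 43.2, 1.0]]
```

Request:
send_rows(
  targets=[
    [[0,0,0,0,4.4,11.7,1],[0,0,0,0,11.1,22.2,1],[0,0,0,0,19.9,31.1,1],[0,0,0,0,30.2,38.1,1],[0,0,0,0,41.9,42.7,1]],
  ],
)

```text
time: 15.25
tool_pos: [541.6, 235.1, 23.8]
tcp_rot: [3.139, -0.0, 1.493]
contact_force: [-2.0, -0.9, 11.5]
grip_width: 25.4
```

```bash
python3 rows.py -434 -494
```

```text
resist 5.0 radial_out -10.6 axial -0.9 pos s 521.0 z 23.8 w 25.4 t 15.25
[[0.0, 0.0, 0.0, 0.0, 12.4, 2.2, 1.0], [0.0, 0.0, 0.0, 0.0, 24.9, 1.7, 1.0], [0.0, 0.0, 0.0, 0.0, 37.1, -1.3, 1.0], [0.0, 0.0, 0.0, 0.0, 48.3, -6.8, 1.0], [0.0, 0.0, 0.0, 0.0, 58.2, -14.5, 1.0]]
```

Request:
send_rows(
  targets=[
    [[0,0,0,0,12.4,1.4,1],[0,0,0,0,24.9,0.6,1],[0,0,0,0,37.0,-2.6,1],[0,0,0,0,48.1,-8.2,1],[0,0,0,0,57.9,-16.0,1]],
  ],
)

```text
time: 15.67
tool_pos: [596.8, 230.8, 37.8]
tcp_rot: [-3.137, 0.001, 1.492]
contact_force: [-4.5, 3.8, -3.3]
grip_width: 25.7
```

```bash
python3 rows.py -494 -554; python3 - <<'E'
from h import *
save('s9',cv2.resize(capture('scene')[200:360,280:520],None,fx=3,fy=3,interpolation=cv2.INTER_CUBIC))
save('t9',cv2.resize(capture('top')[150:300,150:350],None,fx=4,fy=4,interpolation=cv2.INTER_CUBIC))
E
```

```text
resist 5.8 radial_out -0.9 axial 3.8 pos s 576.4 z 37.8 w 25.7 t 15.67
[[0.0, 0.0, 0.0, 0.0, 8.1, -9.6, 1.0], [0.0, 0.0, 0.0, 0.0, 14.0, -20.7, 1.0], [0.0, 0.0, 0.0, 0.0, 17.4, -32.7, 1.0], [0.0, 0.0, 0.0, 0.0, 18.3, -45.3, 1.0], [0.0, 0.0, 0.0, 0.0, 16.5, -57.7, 1.0]]
```

View pics/s9.png

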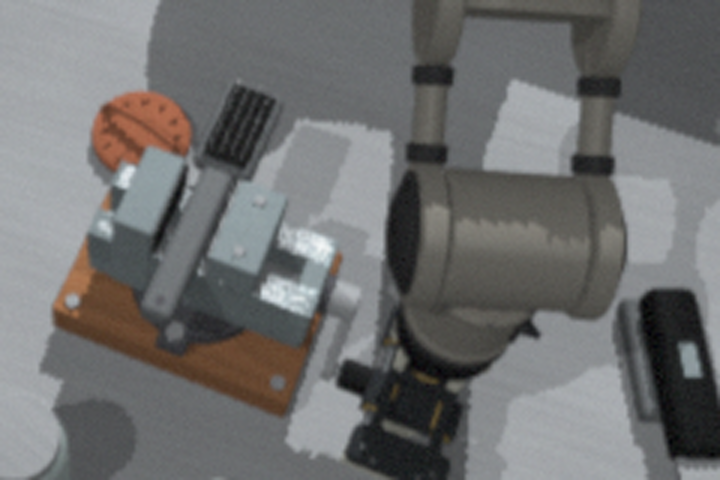

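View pics/t9.png

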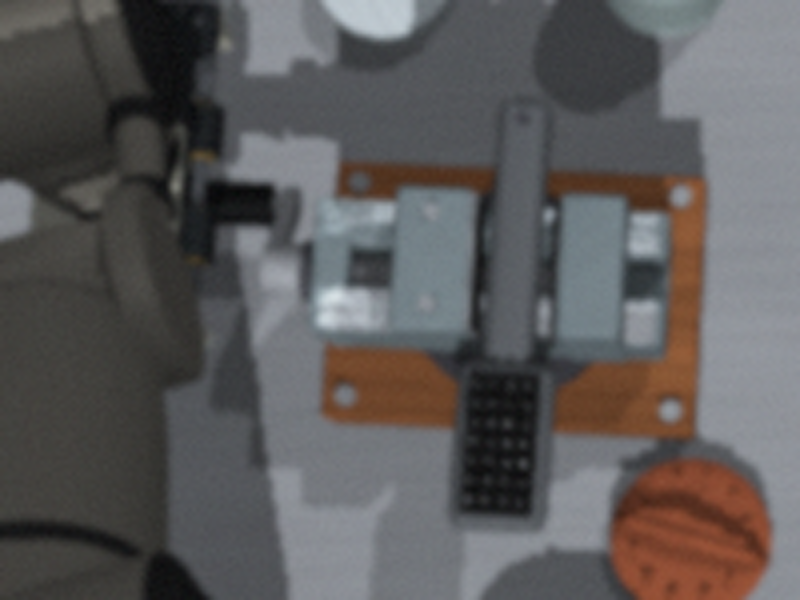

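Top view shows the jaw advanced about 11 mm with the brush still straight. I'll keep winding.

Request:
send_rows(
  targets=[
    [[0,0,0,1,8.0,-9.5,1],[0,0,0,1,13.8,-20.5,1],[0,0,0,1,17.1,-32.4,1],[0,0,0,1,17.9,-45.0,1],[0,0,0,1,16.0,-57.3,1]],
  ],
)

```text
time: 16.18
tool_pos: [615.0, 229.5, 95.8]
tcp_rot: [3.14, 0.001, 1.492]
contact_force: [4.0, -1.5, -4.7]
grip_width: 25.2
```

```bash
python3 rows.py -554 -614
```

```text
resist 5.5 radial_out 2.8 axial -1.5 pos s 594.6 z 95.8 w 25.2 t 16.18
[[0.0, 0.0, 0.0, 0.0, -4.3, -11.8, 1.0], [0.0, 0.0, 0.0, 0.0, -10.9, -22.4, 1.0], [0.0, 0.0, 0.0, 0.0, -19.7, -31.4, 1.0], [0.0, 0.0, 0.0, 0.0, -30.0, -38.5, 1.0], [0.0, 0.0, 0.0, 0.0, -41.7, -43.2, 1.0]]
```

Request:
send_rows(
  targets=[
    [[0,0,0,0,-4.2,-11.7,1],[0,0,0,0,-10.7,-22.2,1],[0,0,0,0,-19.5,-31.0,1],[0,0,0,0,-29.8,-38.0,1],[0,0,0,0,-41.5,-42.6,1]],
  ],
)

```text
time: 16.6
tool_pos: [573.2, 232.8, 140.1]
tcp_rot: [3.138, 0.001, 1.492]
contact_force: [5.1, -3.1, -2.8]
grip_width: 25.2
```

```bash
python3 rows.py -614 -674
```

```text
resist 5.9 radial_out -1.2 axial -3.1 pos s 552.7 z 140.1 w 25.2 t 16.60
[[0.0, 0.0, 0.0, 0.0, -12.4, -2.2, 1.0], [0.0, 0.0, 0.0, 0.0, -24.9, -1.7, 1.0], [0.0, 0.0, 0.0, 0.0, -37.1, 1.3, 1.0], [0.0, 0.0, 0.0, 0.0, -48.3, 6.8, 1.0], [0.0, 0.0, 0.0, 0.0, -58.2, 14.5, 1.0]]
```

Request:
send_rows(
  targets=[
    [[0,0,0,-0.5,-12.2,-2.1,1],[0,0,0,-1,-24.5,-1.5,1],[0,0,0,-1,-36.6,1.6,1],[0,0,0,-1,-47.7,7.2,1],[0,0,0,-1,-57.4,14.9,1]],
  ],
)

```text
time: 17.02
tool_pos: [515.9, 237.2, 126.0]
tcp_rot: [3.136, -0.001, 1.493]
contact_force: [2.9, -1.7, 3.2]
grip_width: 25.1
```

```bash
python3 rows.py -674 -734
```

```text
resist 4.4 radial_out 0.2 axial -1.7 pos s 495.2 z 126.0 w 25.1 t 17.02
[[0.0, 0.0, 0.0, 0.0, -8.1, 9.6, 1.0], [0.0, 0.0, 0.0, 0.0, -14.0, 20.7, 1.0], [0.0, 0.0, 0.0, 0.0, -17.4, 32.7, 1.0], [0.0, 0.0, 0.0, 0.0, -18.3, 45.3, 1.0], [0.0, 0.0, 0.0, 0.0, -16.5, 57.7, 1.0]]
```

Forces are clean; the free level is about 4.4–5.9 N.

Request:
send_rows(
  targets=[
    [[0,0,0,0,-8.0,9.5,1],[0,0,0,0,-13.8,20.6,1],[0,0,0,0,-17.2,32.6,1],[0,0,0,0,-18.1,45.1,1],[0,0,0,0,-16.2,57.4,1]],
  ],
)

```text
time: 17.43
tool_pos: [498.7, 238.5, 67.6]
tcp_rot: [3.14, -0.0, 1.493]
contact_force: [1.6, -1.3, 5.2]
grip_width: 24.9
```

```bash
python3 rows.py -734 -794
```

```text
resist 4.6 radial_out -2.9 axial -1.3 pos s 478.0 z 67.6 w 24.9 t 17.43
[[0.0, 0.0, 0.0, 0.0, 4.3, 11.8, 1.0], [0.0, 0.0, 0.0, 0.0, 10.9, 22.4, 1.0], [0.0, 0.0, 0.0, 0.0, 19.7, 31.4, 1.0], [0.0, 0.0, 0.0, 0.0, 30.0, 38.5, 1.0], [0.0, 0.0, 0.0, 0.0, 41.7, 43.2, 1.0]]
```

```bash
python3 - <<'E'
from h import *
save('t10',cv2.resize(capture('top')[170:270,190:340],None,fx=5,fy=5,interpolation=cv2.INTER_CUBIC))
E
```

```text
(no output)
```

View pics/t10.png

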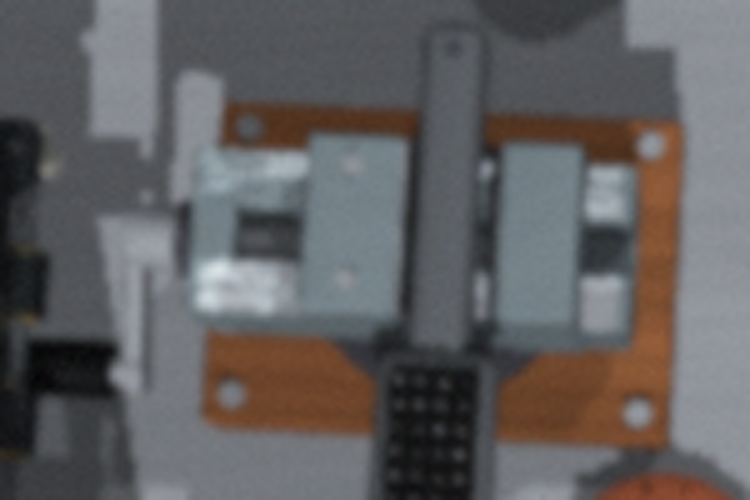

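Request:
send_rows(
  targets=[
    [[0,0,0,0,4.4,11.5,1],[0,0,0,0,11.1,21.8,1],[0,0,0,0,19.9,30.6,1],[0,0,0,0,30.2,37.6,1],[0,0,0,0,41.9,42.2,1]],
  ],
)

```text
time: 17.9
tool_pos: [541.7, 235.2, 23.9]
tcp_rot: [-3.141, 0.0, 1.492]
contact_force: [-2.9, -1.3, 8.8]
grip_width: 25.5
```

```bash
python3 rows.py -794 -839
```

```text
resist 5.1 radial_out -7.7 axial -1.3 pos s 521.1 z 23.9 w 25.5 t 17.90
[[0.0, 0.0, 0.0, 0.0, 9.2, 1.9, 1.0], [0.0, 0.0, 0.0, 0.0, 18.6, 2.3, 1.0], [0.0, 0.0, 0.0, 0.0, 28.0, 1.2, 1.0], [0.0, 0.0, 0.0, 0.0, 37.1, -1.3, 1.0], [0.0, 0.0, 0.0, 0.0, 45.6, -5.2, 1.0]]
```

Request:
send_rows(
  targets=[
    [[0,0,0,0,9.2,1.4,1],[0,0,0,0,18.6,1.5,1],[0,0,0,0,28.0,0.2,1],[0,0,0,0,37.0,-2.4,1],[0,0,0,0,45.4,-6.3,1]],
  ],
)

```text
time: 18.32
tool_pos: [585.5, 231.7, 29.5]
tcp_rot: [-3.137, 0.001, 1.492]
contact_force: [-6.3, 1.4, 2.4]
grip_width: 25.3
```

```bash
python3 rows.py -839 -884
```

```text
resist 4.4 radial_out -5.2 axial 1.4 pos s 565.0 z 29.5 w 25.3 t 18.32
[[0.0, 0.0, 0.0, 0.0, 7.9, -5.2, 1.0], [0.0, 0.0, 0.0, 0.0, 14.8, -11.6, 1.0], [0.0, 0.0, 0.0, 0.0, 20.7, -18.9, 1.0], [0.0, 0.0, 0.0, 0.0, 25.3, -27.1, 1.0], [0.0, 0.0, 0.0, 0.0, 28.6, -35.9, 1.0]]
```

Request:
send_rows(
  targets=[
    [[0,0,0,0.5,7.7,-5.4,1],[0,0,0,0.5,14.5,-11.9,1],[0,0,0,0.5,20.3,-19.2,1],[0,0,0,0.5,24.9,-27.4,1],[0,0,0,0.5,28.2,-36.2,1]],
  ],
)

```text
time: 18.73
tool_pos: [614.5, 229.5, 66.6]
tcp_rot: [-3.14, 0.001, 1.492]
contact_force: [-4.1, -1.3, -3.7]
grip_width: 25.4
```

```bash
python3 rows.py -884 -929;  python3 - <<'E'
from h import *
save('t11',cv2.resize(capture('top')[170:270,190:340],None,fx=5,fy=5,interpolation=cv2.INTER_CUBIC))
E
```

```text
resist 4.7 radial_out -2.8 axial -1.3 pos s 594.2 z 66.6 w 25.4 t 18.73
[[0.0, 0.0, 0.0, 0.0, 1.9, -9.2, 1.0], [0.0, 0.0, 0.0, 0.0, 2.3, -18.6, 1.0], [0.0, 0.0, 0.0, 0.0, 1.2, -28.0, 1.0], [0.0, 0.0, 0.0, 0.0, -1.3, -37.1, 1.0], [0.0, 0.0, 0.0, 0.0, -5.2, -45.6, 1.0]]
```

View pics/t11.png

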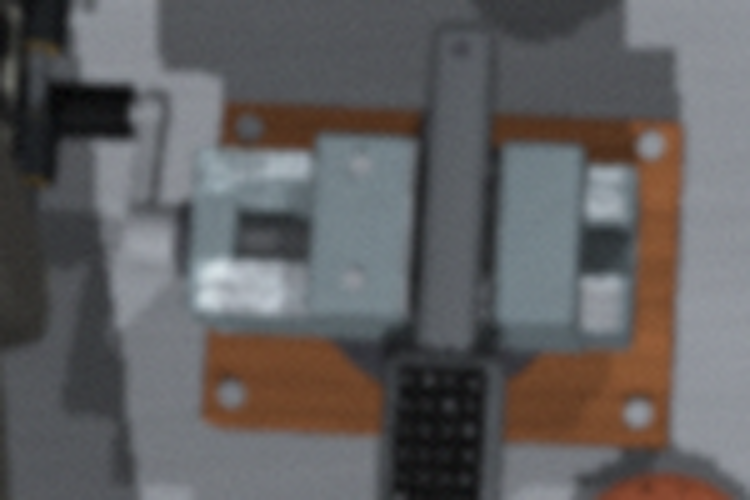

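The jaw is now pushing the brush and about 1–2 mm is left. I'll switch to small steps.

```bash
python3 rows.py -884 -902 -0.2 0
```

```text
resist 2.7 radial_out -6.4 axial -3.3 pos s 595.0 z 69.0 w 25.3 t 18.78
[[0.0, 0.0, 0.0, 0.0, 0.9, -3.7, 1.0], [0.0, 0.0, 0.0, 0.0, 1.5, -7.4, 1.0], [0.0, 0.0, 0.0, 0.0, 2.0, -11.1, 1.0], [0.0, 0.0, 0.0, 0.0, 2.1, -14.9, 1.0], [0.0, 0.0, 0.0, 0.0, 2.1, -18.6, 1.0]]
```

Request:
send_rows(
  targets=[
    [[0,0,0,0,0.8,-3.7,1],[0,0,0,0,1.3,-7.4,1],[0,0,0,0,1.7,-11.1,1],[0,0,0,0,1.8,-14.9,1],[0,0,0,0,1.8,-18.6,1]],
  ],
)

```text
time: 19.2
tool_pos: [616.4, 229.4, 86.1]
tcp_rot: [3.141, 0.0, 1.492]
contact_force: [0.0, -3.9, -5.4]
grip_width: 24.7
```

```bash
python3 rows.py -902 -920
```

```text
resist 5.4 radial_out 0.1 axial -3.9 pos s 596.1 z 86.1 w 24.7 t 19.20
[[0.0, 0.0, 0.0, 0.0, -0.2, -3.8, 1.0], [0.0, 0.0, 0.0, 0.0, -0.7, -7.5, 1.0], [0.0, 0.0, 0.0, 0.0, -1.5, -11.2, 1.0], [0.0, 0.0, 0.0, 0.0, -2.4, -14.8, 1.0], [0.0, 0.0, 0.0, 0.0, -3.6, -18.4, 1.0]]
```

Request:
send_rows(
  targets=[
    [[0,0,0,0,-0.2,-3.8,1],[0,0,0,0,-0.7,-7.5,1],[0,0,0,0,-1.5,-11.2,1],[0,0,0,0,-2.4,-14.8,1],[0,0,0,0,-3.6,-18.4,1]],
  ],
)

```text
time: 19.62
tool_pos: [612.4, 229.7, 104.3]
tcp_rot: [3.141, 0.001, 1.492]
contact_force: [-0.5, -5.5, -4.4]
grip_width: 25.3
```

```bash
python3 rows.py -920 -938
```

```text
resist 4.1 radial_out -1.5 axial -5.5 pos s 592.1 z 104.3 w 25.3 t 19.62
[[0.0, 0.0, 0.0, 0.0, -1.4, -3.5, 1.0], [0.0, 0.0, 0.0, 0.0, -3.0, -6.9, 1.0], [0.0, 0.0, 0.0, 0.0, -4.8, -10.2, 1.0], [0.0, 0.0, 0.0, 0.0, -6.9, -13.4, 1.0], [0.0, 0.0, 0.0, 0.0, -9.1, -16.4, 1.0]]
```

Request:
send_rows(
  targets=[
    [[0,0,0,-0.3,-1.4,-3.5,1],[0,0,0,-0.5,-3.0,-6.9,1],[0,0,0,-0.6,-4.8,-10.2,1],[0,0,0,-0.6,-6.9,-13.4,1],[0,0,0,-0.6,-9.1,-16.4,1]],
  ],
)

```text
time: 20.03
tool_pos: [603.0, 230.5, 120.6]
tcp_rot: [-3.141, -0.0, 1.493]
contact_force: [-0.4, -1.7, -6.4]
grip_width: 25.2
```

```bash
python3 rows.py -938 -956
```

```text
resist 4.9 radial_out -4.2 axial -1.7 pos s 582.6 z 120.6 w 25.2 t 20.03
[[0.0, 0.0, 0.0, 0.0, -2.4, -2.9, 1.0], [0.0, 0.0, 0.0, 0.0, -5.0, -5.6, 1.0], [0.0, 0.0, 0.0, 0.0, -7.8, -8.2, 1.0], [0.0, 0.0, 0.0, 0.0, -10.7, -10.6, 1.0], [0.0, 0.0, 0.0, 0.0, -13.7, -12.8, 1.0]]
```

Still free (4.9 N). Correcting z by about -0.6.

Request:
send_rows(
  targets=[
    [[0,0,0,0,-2.4,-2.7,1],[0,0,0,0,-5.0,-5.3,1],[0,0,0,0,-7.9,-7.7,1],[0,0,0,0,-10.8,-10.0,1],[0,0,0,0,-13.8,-12.2,1]],
  ],
)

```text
time: 20.45
tool_pos: [589.4, 231.5, 132.9]
tcp_rot: [3.141, -0.0, 1.493]
contact_force: [0.2, -1.8, -5.6]
grip_width: 24.9
```

```bash
python3 rows.py -956 -974
```

```text
resist 3.4 radial_out -4.5 axial -1.8 pos s 569.0 z 132.9 w 24.9 t 20.45
[[0.0, 0.0, 0.0, 0.0, -3.2, -2.0, 1.0], [0.0, 0.0, 0.0, 0.0, -6.5, -3.8, 1.0], [0.0, 0.0, 0.0, 0.0, -9.9, -5.4, 1.0], [0.0, 0.0, 0.0, 0.0, -13.4, -6.8, 1.0], [0.0, 0.0, 0.0, 0.0, -17.0, -7.9, 1.0]]
```

Request:
send_rows(
  targets=[
    [[0,0,0,0,-3.2,-1.8,1],[0,0,0,0,-6.5,-3.4,1],[0,0,0,0,-9.9,-4.9,1],[0,0,0,0,-13.4,-6.3,1],[0,0,0,0,-17.0,-7.4,1]],
  ],
)

```text
time: 20.87
tool_pos: [572.7, 232.8, 140.4]
tcp_rot: [3.141, -0.0, 1.493]
contact_force: [2.8, -0.4, -5.6]
grip_width: 25.4
```

```bash
python3 rows.py -974 -992;python3 - <<'E'
from h import *
save('t12',cv2.resize(capture('top')[170:270,190:340],None,fx=5,fy=5,interpolation=cv2.INTER_CUBIC))
E
```

```text
resist 4.3 radial_out -4.6 axial -0.4 pos s 552.2 z 140.4 w 25.4 t 20.87
[[0.0, 0.0, 0.0, 0.0, -3.7, -0.9, 1.0], [0.0, 0.0, 0.0, 0.0, -7.4, -1.6, 1.0], [0.0, 0.0, 0.0, 0.0, -11.1, -2.1, 1.0], [0.0, 0.0, 0.0, 0.0, -14.9, -2.3, 1.0], [0.0, 0.0, 0.0, 0.0, -18.6, -2.3, 1.0]]
```

View pics/t12.png

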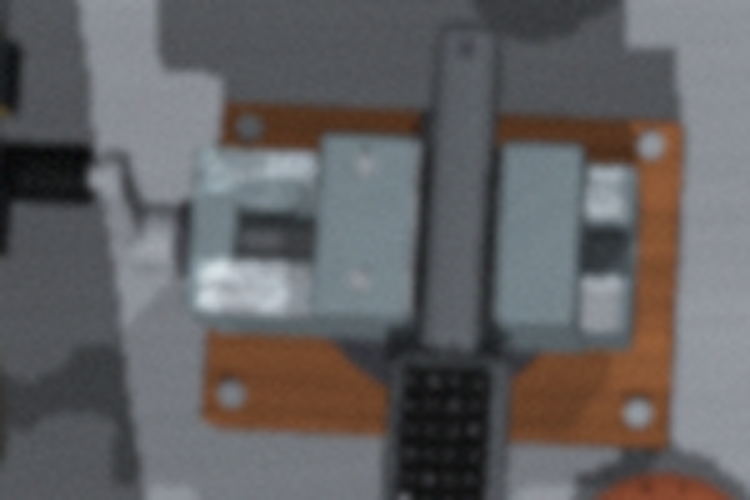

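Request:
send_rows(
  targets=[
    [[0,0,0,0,-3.7,-0.8,1],[0,0,0,0,-7.4,-1.4,1],[0,0,0,0,-11.1,-1.8,1],[0,0,0,0,-14.9,-2.0,1],[0,0,0,0,-18.6,-1.9,1]],
  ],
)

```text
time: 21.33
tool_pos: [554.2, 234.2, 142.4]
tcp_rot: [3.14, -0.0, 1.492]
contact_force: [4.1, -1.3, -2.7]
grip_width: 25.5
```

```bash
python3 rows.py -992 -1010
```

```text
resist 4.1 radial_out -2.8 axial -1.3 pos s 533.6 z 142.4 w 25.5 t 21.33
[[0.0, 0.0, 0.0, 0.0, -3.8, 0.2, 1.0], [0.0, 0.0, 0.0, 0.0, -7.5, 0.7, 1.0], [0.0, 0.0, 0.0, 0.0, -11.2, 1.5, 1.0], [0.0, 0.0, 0.0, 0.0, -14.8, 2.4, 1.0], [0.0, 0.0, 0.0, 0.0, -18.4, 3.6, 1.0]]
```

Request:
send_rows(
  targets=[
    [[0,0,0,0,-3.8,0.2,1],[0,0,0,0,-7.5,0.7,1],[0,0,0,0,-11.2,1.5,1],[0,0,0,0,-14.8,2.4,1],[0,0,0,0,-18.4,3.6,1]],
  ],
)

```text
time: 21.75
tool_pos: [535.6, 235.7, 138.6]
tcp_rot: [3.141, -0.0, 1.492]
contact_force: [3.9, -0.7, 0.2]
grip_width: 25.3
```

```bash
python3 rows.py -1010 -1028
```

```text
resist 3.8 radial_out -1.2 axial -0.7 pos s 515.0 z 138.6 w 25.3 t 21.75
[[0.0, 0.0, 0.0, 0.0, -3.5, 1.4, 1.0], [0.0, 0.0, 0.0, 0.0, -6.9, 3.0, 1.0], [0.0, 0.0, 0.0, 0.0, -10.2, 4.8, 1.0], [0.0, 0.0, 0.0, 0.0, -13.4, 6.9, 1.0], [0.0, 0.0, 0.0, 0.0, -16.4, 9.1, 1.0]]
```

Request:
send_rows(
  targets=[
    [[0,0,0,0,-3.5,1.4,1],[0,0,0,0,-6.9,3.0,1],[0,0,0,0,-10.2,4.8,1],[0,0,0,0,-13.4,6.9,1],[0,0,0,0,-16.4,9.1,1]],
  ],
)

```text
time: 22.17
tool_pos: [519.1, 236.9, 129.1]
tcp_rot: [3.141, -0.0, 1.493]
contact_force: [4.1, -0.8, 1.6]
grip_width: 24.8
```

```bash
python3 rows.py -1028 -1046
```

```text
resist 4.2 radial_out -1.3 axial -0.8 pos s 498.5 z 129.1 w 24.8 t 22.17
[[0.0, 0.0, 0.0, 0.0, -2.9, 2.4, 1.0], [0.0, 0.0, 0.0, 0.0, -5.6, 5.0, 1.0], [0.0, 0.0, 0.0, 0.0, -8.2, 7.8, 1.0], [0.0, 0.0, 0.0, 0.0, -10.6, 10.7, 1.0], [0.0, 0.0, 0.0, 0.0, -12.8, 13.7, 1.0]]
```

Request:
send_rows(
  targets=[
    [[0,0,0,0,-2.9,2.4,1],[0,0,0,0,-5.6,5.0,1],[0,0,0,0,-8.2,7.8,1],[0,0,0,0,-10.6,10.7,1],[0,0,0,0,-12.8,13.7,1]],
  ],
)

```text
time: 22.58
tool_pos: [506.6, 237.9, 115.3]
tcp_rot: [3.141, -0.0, 1.493]
contact_force: [4.2, 0.6, 0.6]
grip_width: 25.4
```

```bash
python3 rows.py -1046 -1064
```

```text
resist 2.8 radial_out -3.1 axial 0.6 pos s 485.9 z 115.3 w 25.4 t 22.58
[[0.0, 0.0, 0.0, 0.0, -2.0, 3.2, 1.0], [0.0, 0.0, 0.0, 0.0, -3.8, 6.5, 1.0], [0.0, 0.0, 0.0, 0.0, -5.4, 9.9, 1.0], [0.0, 0.0, 0.0, 0.0, -6.8, 13.4, 1.0], [0.0, 0.0, 0.0, 0.0, -7.9, 17.0, 1.0]]
```

Request:
send_rows(
  targets=[
    [[0,0,0,0,-1.8,3.2,1],[0,0,0,0,-3.5,6.5,1],[0,0,0,0,-5.0,9.9,1],[0,0,0,0,-6.4,13.4,1],[0,0,0,0,-7.5,17.0,1]],
  ],
)

```text
time: 23.0
tool_pos: [498.9, 238.5, 98.2]
tcp_rot: [-3.141, -0.0, 1.492]
contact_force: [2.6, 1.0, 2.8]
grip_width: 25.2
```

```bash
python3 rows.py -1064 -1082;python3 - <<'E'
from h import *
save('t13',cv2.resize(capture('top')[170:270,190:340],None,fx=5,fy=5,interpolation=cv2.INTER_CUBIC))
E
```

```text
resist 3.4 radial_out -1.6 axial 1.0 pos s 478.2 z 98.2 w 25.2 t 23.00
[[0.0, 0.0, 0.0, 0.0, -0.9, 3.7, 1.0], [0.0, 0.0, 0.0, 0.0, -1.6, 7.4, 1.0], [0.0, 0.0, 0.0, 0.0, -2.1, 11.1, 1.0], [0.0, 0.0, 0.0, 0.0, -2.3, 14.9, 1.0], [0.0, 0.0, 0.0, 0.0, -2.3, 18.6, 1.0]]
```

View pics/t13.png

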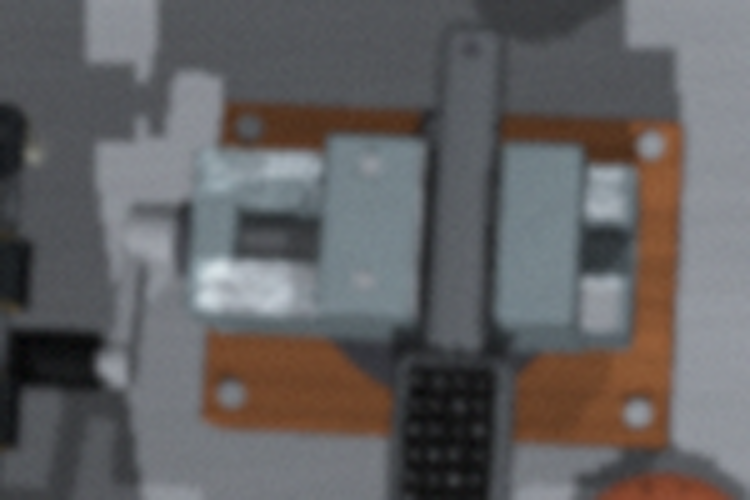

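Request:
send_rows(
  targets=[
    [[0,0,0,0,-0.8,3.7,1],[0,0,0,0,-1.4,7.4,1],[0,0,0,0,-1.9,11.1,1],[0,0,0,0,-2.1,14.9,1],[0,0,0,0,-2.1,18.6,1]],
  ],
)

```text
time: 23.47
tool_pos: [496.9, 238.6, 79.6]
tcp_rot: [-3.141, 0.0, 1.492]
contact_force: [0.6, 1.7, 5.6]
grip_width: 25.1
```

```bash
python3 rows.py -1082 -1097
```

```text
resist 5.6 radial_out -0.6 axial 1.7 pos s 476.2 z 79.6 w 25.1 t 23.47
[[0.0, 0.0, 0.0, 0.0, 0.2, 3.1, 1.0], [0.0, 0.0, 0.0, 0.0, 0.5, 6.3, 1.0], [0.0, 0.0, 0.0, 0.0, 1.1, 9.4, 1.0], [0.0, 0.0, 0.0, 0.0, 1.7, 12.4, 1.0], [0.0, 0.0, 0.0, 0.0, 2.6, 15.4, 1.0]]
```

Resistance went from 3.4 to 5.6 N, so this may be the pinch. I'll use smaller steps.

Request:
send_rows(
  targets=[
    [[0,0,0,0,0.1,1.8,1],[0,0,0,0,0.2,3.7,1],[0,0,0,0,0.3,5.6,1],[0,0,0,0,0.5,7.5,1],[0,0,0,0,0.8,9.4,1]],
  ],
)

```text
time: 23.88
tool_pos: [498.0, 238.5, 70.6]
tcp_rot: [3.141, -0.0, 1.492]
contact_force: [-0.1, 2.6, 5.4]
grip_width: 25.6
```

```bash
python3 rows.py -1091 -1098
```

```text
resist 5.3 radial_out -0.7 axial 2.6 pos s 477.2 z 70.6 w 25.6 t 23.88
[[0.0, 0.0, 0.0, 0.0, 0.3, 1.4, 1.0], [0.0, 0.0, 0.0, 0.0, 0.6, 2.9, 1.0], [0.0, 0.0, 0.0, 0.0, 1.0, 4.3, 1.0], [0.0, 0.0, 0.0, 0.0, 1.4, 5.7, 1.0], [0.0, 0.0, 0.0, 0.0, 1.8, 7.1, 1.0]]
```

Request:
send_rows(
  targets=[
    [[0,0,0,0,0.4,1.8,1],[0,0,0,0,0.8,3.6,1],[0,0,0,0,1.3,5.4,1],[0,0,0,0,1.9,7.2,1],[0,0,0,0,2.5,9.1,1]],
  ],
)

```text
time: 24.3
tool_pos: [500.4, 238.4, 61.7]
tcp_rot: [3.141, -0.0, 1.493]
contact_force: [0.5, 1.6, 7.4]
grip_width: 25.3
```

```bash
python3 rows.py -1100 -1109
```

```text
resist 6.8 radial_out -2.8 axial 1.6 pos s 479.7 z 61.7 w 25.3 t 24.30
[[0.0, 0.0, 0.0, 0.0, 0.7, 1.8, 1.0], [0.0, 0.0, 0.0, 0.0, 1.4, 3.5, 1.0], [0.0, 0.0, 0.0, 0.0, 2.2, 5.2, 1.0], [0.0, 0.0, 0.0, 0.0, 3.0, 6.9, 1.0], [0.0, 0.0, 0.0, 0.0, 3.9, 8.6, 1.0]]
```

Request:
send_rows(
  targets=[
    [[0,0,0,0,0.8,1.7,1],[0,0,0,0,1.6,3.4,1],[0,0,0,0,2.4,5.0,1],[0,0,0,0,3.3,6.7,1],[0,0,0,0,4.2,8.4,1]],
  ],
)

```text
time: 24.72
tool_pos: [504.2, 238.0, 53.3]
tcp_rot: [-3.141, 0.0, 1.492]
contact_force: [-1.7, 1.3, 7.7]
grip_width: 25.1
```

```bash
python3 rows.py -1109 -1115
```

```text
resist 7.6 radial_out -2.2 axial 1.3 pos s 483.5 z 53.3 w 25.1 t 24.72
[[0.0, 0.0, 0.0, 0.0, 0.6, 1.1, 1.0], [0.0, 0.0, 0.0, 0.0, 1.3, 2.2, 1.0], [0.0, 0.0, 0.0, 0.0, 1.9, 3.2, 1.0], [0.0, 0.0, 0.0, 0.0, 2.6, 4.3, 1.0], [0.0, 0.0, 0.0, 0.0, 3.3, 5.3, 1.0]]
```

7.6 N while moving is the firm-hold level. I'll hold and check.

Request:
send_rows(
  targets=[
    [[0,0,0,0,0,0,1],[0,0,0,0,0,0,1],[0,0,0,0,0,0,1]],
  ],
)

```text
time: 24.97
tool_pos: [504.4, 238.0, 53.1]
tcp_rot: [-3.141, 0.0, 1.493]
contact_force: [0.3, 2.3, 6.2]
grip_width: 25.5
```

```bash
python3 rows.py -1109 -1114;python3 - <<'E'
from h import *
save('t14',cv2.resize(capture('top')[170:270,190:340],None,fx=5,fy=5,interpolation=cv2.INTER_CUBIC))
E
```

```text
resist 5.3 radial_out -3.1 axial 2.3 pos s 483.7 z 53.1 w 25.5 t 24.97
[[0.0, 0.0, 0.0, 0.0, 0.5, 0.9, 1.0], [0.0, 0.0, 0.0, 0.0, 1.0, 1.8, 1.0], [0.0, 0.0, 0.0, 0.0, 1.6, 2.7, 1.0], [0.0, 0.0, 0.0, 0.0, 2.2, 3.6, 1.0], [0.0, 0.0, 0.0, 0.0, 2.7, 4.5, 1.0]]
```

View pics/t14.png

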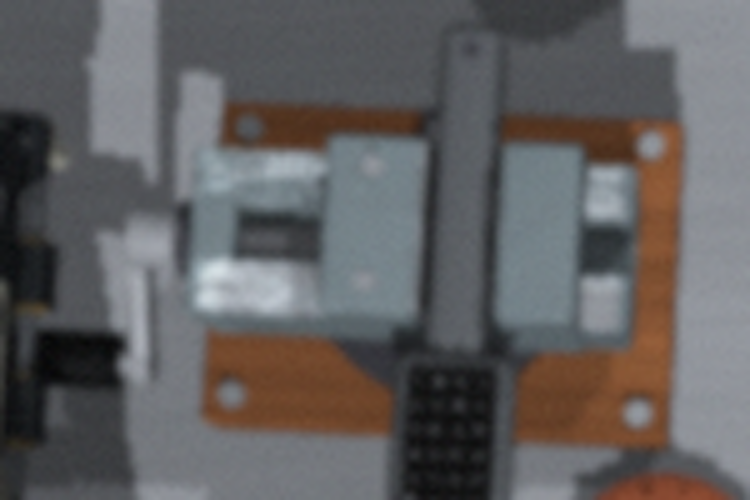

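Request:
send_rows(
  targets=[
    [[0,0,0,0,0,0,0.4],[0,0,0,0,0,0,-0.2],[0,0,0,0,0,0,-1],[0,0,0,0,0,0,-1],[0,0,0,0,0,0,-1]],
  ],
)

```text
time: 25.43
tool_pos: [504.2, 237.8, 52.6]
tcp_rot: [-3.141, 0.001, 1.492]
contact_force: [0.1, 0.9, 0.7]
grip_width: 49.8
```

Request:
send_rows(
  targets=[
    [[0,0,0,0,0,0,-1],[0,0,0,0,0,0,-1],[0,0,0,0,0,0,-1],[0,0,0,0,0,0,-1],[0,0,0,0,0,0,-1]],
  ],
)

```text
time: 25.85
tool_pos: [504.5, 237.9, 53.0]
tcp_rot: [3.142, 0.0, 1.492]
contact_force: [1.0, -0.3, -0.2]
grip_width: 83.0
```

Request:
send_rows(
  targets=[
    [[0,0,0,0,0,-20,-1],[0,0,0,0,0,-55,-1],[0,0,0,0,0,-95,-1],[0,0,0,0,0,-130,-1],[0,0,0,0,0,-150,-1]],
  ],
)

```text
time: 26.27
tool_pos: [505.8, 238.4, 207.5]
tcp_rot: [3.136, -0.002, 1.493]
contact_force: [0.4, 0.0, 0.2]
grip_width: 91.9
```

```bash
python3 - <<'E'
from h import *
o=get_obs();print(o['tool_pos'],o['contact_force'],o['grip_width'])
save('t15',cv2.resize(capture('top')[130:310,150:390],None,fx=3.3,fy=3.3,interpolation=cv2.INTER_CUBIC))
save('s15',cv2.resize(capture('scene')[200:400,200:470],None,fx=2.9,fy=2.9,interpolation=cv2.INTER_CUBIC))
for l in ('jar','curry','bowl','tin','handle_mid'): print(l,[(q['location'],q['conf']) for q in place_of(l,'top')[:1]])
E
```

```text
[505.78843098 238.39115841 207.46595889] [0.43006696 0.00967663 0.16943191] 91.87649596274379
jar [([141.9, 317.2], 0.81)]
curry [([282.4, 321.5], 0.89)]
bowl [([136.3, 382.4], 0.63)]
tin [([215.9, 278.7], 0.69)]
handle_mid [([217.6, 281.2], 0.56)]
```

View pics/t15.png

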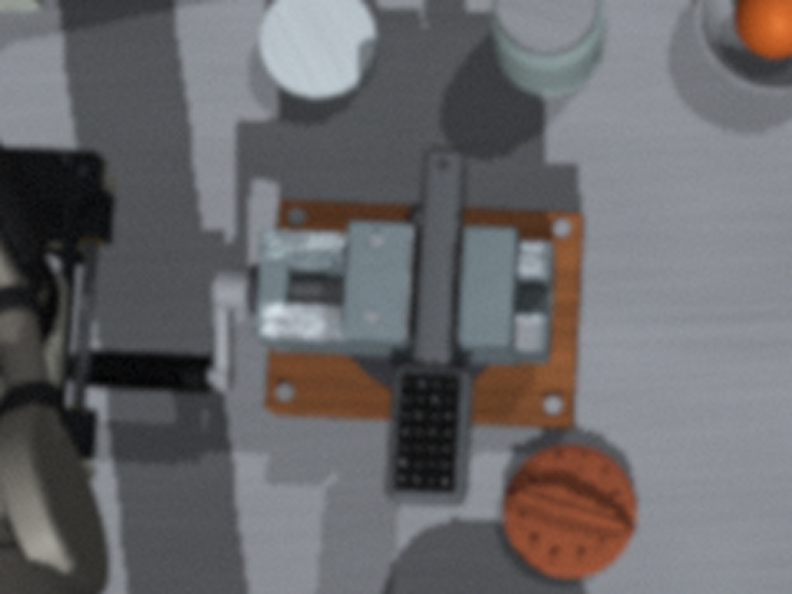

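View pics/s15.png

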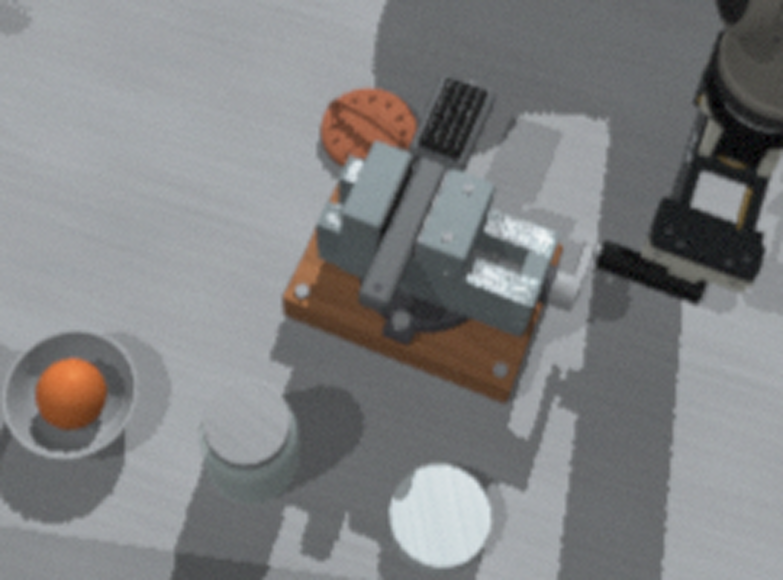

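Brush clamped straight between the jaws, crank released, and the gripper clear of everything. Handing in.

```bash
python3 -c "
from plant import *
print(close_job())"
```

```text
the job is handed in; nothing more can be done
None
```

I laid the grey brush pins up in the vise, head on the robot side about 12 mm clear of the jaws, and let go of it. I then took the crank by its grip and wound it about 3.2 turns without letting go. The job is handed in, and it gave no verdict.

- **Clamping force:** turning took about 3–6 N while the jaw was free. It rose to 7.6 N while still moving, inside the 7–8 N firm-hold range, and I stopped there. It read 5.3 N standing still. I could not measure the jaw force on the brush; from the crank force I judge it at roughly 100–250 N.
- **Final pictures:** the brush sits straight between the jaws with no visible gap. The crank is free of the gripper, which hangs clear with about 0 N on it.
- **Brush position:** before winding, the marked place on the handle measured within about 2 mm of the middle of the jaw width. I did not measure it again after clamping.
- **Other things:** the jar, curry comb and bowl are within about 2 pixels (roughly 5 mm) of where they started. The last tin detection disagreed: it landed on the vise. The tin looks undisturbed in both final pictures, but I have no number for it.
- **Sideways load on the grip:** it reached about 12 N at times because my estimate of the crank's centre was slightly off, and I corrected it as I wound.

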